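Put by the cleaned parts of a tape deck

TASK

The washed deck parts are dry, so put each in its own place: the black pinch roller flat in the round red-lined dish, the reel spindle standing upright within the ring on the square cork pad, and the yellow cleaning stick across both forks of its brass rest, centred. Lean the aluminium front panel back against the parts chest, long edge down between the chest's side and the stop lip, not overhanging either end of the chest, with its printed face outwards. Leave the amber bottle and the blue-lidded screw jar where they stand.

Things in the scene. Friction and masses are not known exactly. Their poses are not given: they have to be found in the camera images.
- panel: Grey aluminium deck front, all in mm: 8 thick (x), 270 long (y), 140 high (z); 0.4 kg. Origin: middle of its foot. Printed face (dark window, meters, keys) to own -x. Starts upright, face to robot's right, in a fixed white rack: foot 6 above table, in 11 wide slots of two combs 48 high, 87-103 either side of its middle; lift straight up. Grip mid top edge, across the 8.
- chest: Low wooden chest, slatted tambour top, fixed, at left, mm. Origin: on the table, mid foot of its lean wall (own x=0; 300 long in y, 75 high); chest fills x 0 to 145, -x faces mid-table. Its 5 high plinth, green felt on top, runs out to a lip 15 high with inner face at x=-35, outer -45. Panel foot goes on the felt, back on the wall's top edge: foot centre 22 from wall = leans 15 deg.
- roller: Black pinch roller, a cylinder 36 mm diameter and 24 mm high standing on its flat end, brass bush in the middle of the top, about 40 g. Origin at the centre of its underside, z up.
- dish: Fixed round wooden dish (mm): 70 outer diameter, rim 10 high, inner diameter about 58, red felt floor 4 above the table. Origin on the table at its centre, z up. Fingers beside the roller must stay above the rim.
- spindle: Nickel-plated reel spindle (mm), about 120 g: flat flange 40 diameter and 6 thick, hub 20 diameter up to 14, then an upright shaft 13 diameter, straight up to 48 and tapering to the top at 52. Stands on its flange. Origin at the centre of its underside, z up along the shaft.
- pad: Fixed square cork pad 64 x 64 mm, 6 mm high, with a black ring of 43 mm outer diameter inlaid at its middle. Origin on the table at its centre, z up.
- stick: Yellow plastic head-cleaning stick lying flat (mm): 150 long (own x, white felt tip at +x), 9 wide (own y), 8 high, about 18 g. Origin at the middle of its length on its underside, z up.
- rest: Fixed rest for the stick (mm): dark steel plate 120 (own x) x 50 x 4 high, two brass forks 5 thick at 45 either side of the middle along x. Fork floor 22 above the table, 12 wide, prongs flare to about 35 wide at 37 high. Stick lies along x over both forks, middle over the origin, tip at either end; 85 free between the forks for the fingers. Origin on the table, z up.
- alcohol: Small amber glass bottle with a white cap, 38 mm diameter, 75 mm high, loose, upright, origin at the centre of its underside. To be left alone.
- jar: Screw jar of clear glass with a blue lid, 50 mm diameter, 40 mm high, loose, upright, origin at the centre of its underside. To be left alone.
Mind the look-alikes: they are no part of the job. Several things look just like the roller: the one meant starts farthest to the robot's left. What is shaped like the stick but green is not meant.

How it is judged:
By the outcome, as a careful person would: the job done as asked, in the order asked, and still so for the second after the job is handed in, with the robot touching nothing.
It also fails if it takes over 115 s, if anything falls off the work surface, if the arm or the gripper's body presses on something with over 40 N, if the wrist force passes 120 N, or if a joint passes its speed limit or range.

ROBOT

A 6-joint arm with a two-finger parallel gripper is mounted at the origin on the work surface. World frame = base frame: x ahead of the robot, y to its left, z up, the work surface at z = 0. Lengths are in mm, angles in rad, forces in N, time in s.
With the tool pointing down it reaches from about 400 to 925 mm from the base axis. Payload 12.5 kg.
Tool frame: the origin (TCP) lies midway between the tips of the shut fingers; the grasp point (between the pads) lies 19 mm behind it; z points along the fingers, y is the line along which they close (so a half turn about z gives the same grasp; the last joint's range is limited). The gripper opens to 95 mm and grips with 3 to 60 N. Pads are 20 mm wide; open, the fingers measure 119 mm over their backs; the gripper's body (75 mm by 180 mm) begins 59 mm behind the grasp point.
Start: joints at [-1.269, 0.491, 1.559, -0, 1.092, -0.106], TCP at [247.894, -573.759, 182.661] pointing down, gripper open.
Joint ranges: [-3.1, 3.1], [-0.84, 2.19], [0.05, 2.79], [-1.13, 4.28], [0.06, 2.93], [-2.69, 2.69]. Speed limits (rad/s): [2.22, 2.22, 2.79, 3.14, 3.14, 3.14].

INTERFACE

Orientations are given as [roll, pitch, yaw] about the fixed x, y, z axes, in that order (R = Rz(yaw) Ry(pitch) Rx(roll)).
In Python, from cell import * gives the robot as it stands. The module is installed in compiled form; this text tells all that it offers.
- The arm moves only by the tool arm_command, never from a script. Its arguments are lists of equal length, an entry for each row: "delta_pos": the shift along the world's x, y, z in units of 250 mm (1.0 is 250 mm), a list of three; "delta_rot": the turn, a rotation vector about the world's x, y, z in units of 90 degrees (1.0 is 90 degrees), a list of three; "claw": the closure, from 0 (fully open) to 1 (shut). In form: {"delta_pos": [[tx, ty, tz], ...], "delta_rot": [[wx, wy, wz], ...], "claw": [claw, ...]}. A call has exactly 5 rows; each row is the pose to reach, as a shift and turn from the pose commanded when the call began; what a row does not reach only later rows make up. A row lasts 1/12 s, in which the tool goes at most 41.7 mm and 7.16 degrees, less where a joint would pass 70% of its speed; a pose out of reach is approached as far as the arm can. A call with a number of a shift or a turn outside -1 to 1 is refused whole. A call with a gripper value outside its range is refused whole. The fingers move at their own pace and stop on an object; the grip force is fixed at half the most. Time passes only in rows, so rows that repeat a pose let the fingers close, or fill a call up. It gives the time, the measured TCP pose, the force, the opening and the grip force at its end, in the units of the state.
- state(): the state, without advancing time (a new reading comes with each control period).
- read_camera(name): name is "scene" or "top"; returns the picture (384x512x3 uint8, red, green, blue); there is no depth.
- calibration(name): a dict with "camera_matrix" (3x3 intrinsics, pixels), "k1" (the pictures are not rectified: a ray, as slopes to the right and down, at radius r is drawn at 1 + k1 r^2 times it, then the intrinsics apply), "T" (4x4, takes a point from camera to world coordinates). Camera axes: x right, y down, z forward; pixel columns grow to the right and rows downward; lengths in mm; the calibration is good to about 2 mm. A picture is of the moment at which its call begins. calibration takes no time and is no camera call.
- job_done(): hands the job in; it is judged then, once.
The state is a dict: "t": time; "joints": joint angles; "qvel": joint speeds; "tau": joint torques, N m; "eef_pos": TCP position; "tcp_rot": TCP orientation; "ft_force": force on the tool from outside, world axes, zero at the start; "moment": the same for the moment, N m; "opening": opening from 0.0 (shut) to 1.0 (fully open); "grip_force": force on a finger pad.
Only numpy, scipy, OpenCV 4.12 (cv2) and the standard library are available. Lean on these libraries where they do the work, as an engineer would, in place of code of your own. Each camera call takes 0.05 s, during which the arm holds its last target. There are 200 camera calls.

## Working session

There is one attempt and no reset: what is moved stays moved. The work goes in short steps, Python scripts to look and compute and a tool call to move; the robot and the scene stay as the last step left them, time stands still between calls to the robot, and variables do not carry over. Pictures are saved under pics/ and viewed, at most 14 in all, crops included, and the job is handed in when it is done.

Besides the shell and the picture viewer there is one more tool, called after "Emit:" as name(argument=value, ...) on one line, values as JSON. arm_command: Moves the arm, as the interface text tells. Shifts and turns lie within -1 to 1; 1 stands for 250 mm of shift or 90 degrees of turn. Its arguments: {"type":"object","properties":{"delta_pos":{"type":"array"},"delta_rot":{"type":"array"},"claw":{"type":"array"}},"required":["delta_pos","delta_rot","claw"]}

```bash
mkdir -p pics
cat > h.py <<'E'
import numpy as np, cv2
from cell import *
def snap(cam,name,crop=None,scale=1):
    im=read_camera(cam)[:,:,::-1].copy()
    cv2.imwrite(f'pics/{cam}_{name}_raw.png',im)
    if crop: 
        x0,y0,x1,y1=crop; im=im[y0:y1,x0:x1]
    if scale!=1: im=cv2.resize(im,None,fx=scale,fy=scale,interpolation=cv2.INTER_CUBIC)
    cv2.imwrite(f'pics/{name}.png',im)
def p2w(cam,u,v,z):
    c=calibration(cam);K=np.array(c['camera_matrix']);T=np.array(c['T'])
    d=np.array([(u-K[0,2])/K[0,0],(v-K[1,2])/K[1,1]]);s=d.copy()
    for _ in range(20): s=d/(1+c['k1']*(s@s))
    r=T[:3,:3]@np.array([s[0],s[1],1]);o=T[:3,3]
    return (o+r*(z-o[2])/r[2]).round(1)
def w2p(cam,P):
    c=calibration(cam);K=np.array(c['camera_matrix']);T=np.array(c['T'])
    q=T[:3,:3].T@(np.array(P,float)-T[:3,3]);s=q[:2]/q[2];s=s*(1+c['k1']*(s@s))
    return (K[:2,:2]@s+K[:2,2]).round(1)
E
python3 - <<'E'
from h import *
snap('scene','s0',None,1.55);snap('top','t0',None,1.55)
print(state())
for c in('scene','top'):print(calibration(c))
E
```

```text
{'t': 0.1, 'joints': array([-1.26860031e+00,  4.91507243e-01,  1.55940106e+00,  6.24552067e-06,
        1.09170203e+00, -1.05617772e-01]), 'qvel': array([ 4.08471449e-04, -1.07114483e-03, -2.06020853e-03,  4.39785430e-04,
       -2.43844163e-05,  8.50998807e-04]), 'tau': array([ 4.18305950e-03, -6.13625765e+01, -2.58605790e+01,  6.94520446e-02,
        4.70434316e-02, -4.77607364e-05]), 'eef_pos': array([ 247.81340176, -573.49500579,  182.11093021]), 'tcp_rot': array([-3.14058123e+00, -1.12794271e-04,  4.07810849e-01]), 'ft_force': array([-1.18396686,  0.09753742,  0.0696806 ]), 'moment': array([-0.02937907,  0.01662709,  0.02172752]), 'grip_force': 0.0, 'opening': 1.0030241153786732}
{'camera_matrix': array([[419.01322205,   0.        , 252.62364839],
       [  0.        , 419.01322205, 187.75589534],
       [  0.        ,   0.        ,   1.        ]]), 'k1': -0.1007072113872294, 'T': array([[ 4.91536659e-01,  5.96273318e-01, -6.34704532e-01,
         1.17897224e+03],
       [ 8.70855705e-01, -3.35353791e-01,  3.59371919e-01,
        -3.81387050e+02],
       [ 1.43331546e-03, -7.29380535e-01, -6.84106703e-01,
         7.56476951e+02],
       [ 0.00000000e+00,  0.00000000e+00,  0.00000000e+00,
         1.00000000e+00]])}
{'camera_matrix': array([[446.12933426,   0.        , 259.13687668],
       [  0.        , 446.12933426, 191.21150678],
       [  0.        ,   0.        ,   1.        ]]), 'k1': -0.10542172105210477, 'T': array([[-2.35565052e-02, -9.95910474e-01,  8.72205179e-02,
         3.89003254e+02],
       [-9.99719257e-01,  2.36890544e-02,  4.84811464e-04,
        -1.82729558e-02],
       [-2.54900041e-03, -8.71846109e-02, -9.96188911e-01,
         1.43988424e+03],
       [ 0.00000000e+00,  0.00000000e+00,  0.00000000e+00,
         1.00000000e+00]])}
```

View pics/s0.png

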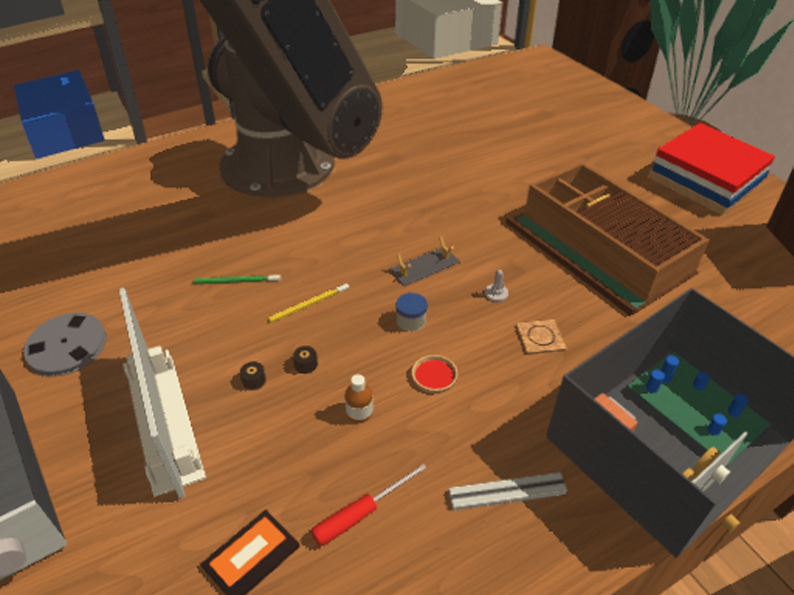

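View pics/t0.png

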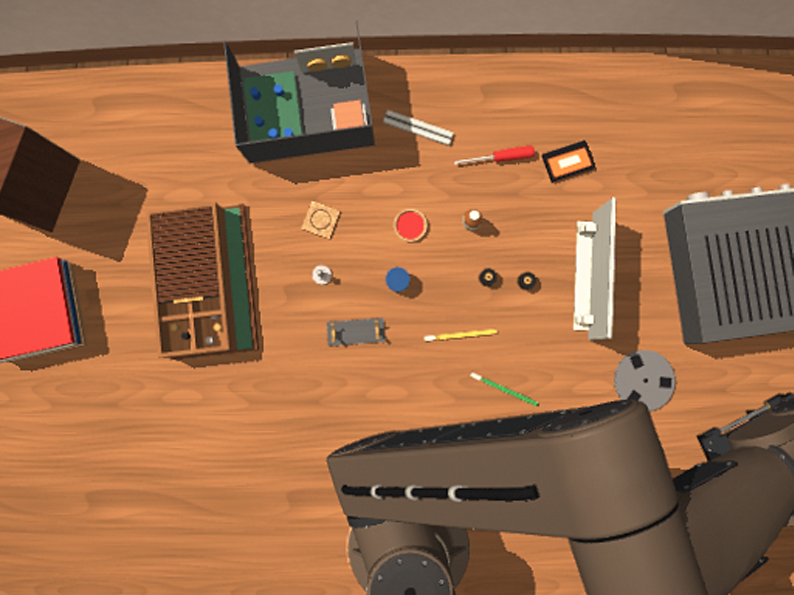

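The pictures show two roller candidates in the top view, at (488,277) and (527,281). The left one, (488,277), is farthest to the robot's left. The yellow stick is at (460,335) and the green one at (505,389) is a decoy. The chest is on the left and the panel rack at (595,270). Enlarged crops will confirm this and give pixel positions.

Run:
```python
import cv2
im=cv2.imread('pics/top_t0_raw.png')
def g(n,x0,y0,x1,y1,f):
    o=cv2.resize(im[y0:y1,x0:x1],None,fx=f,fy=f,interpolation=cv2.INTER_CUBIC)
    for x in range((x0//10+1)*10,x1,10): cv2.putText(o,str(x),(int((x-x0+.5)*f)-10,9),0,.35,(255,255,255),1);cv2.line(o,(int((x-x0+.5)*f),11),(int((x-x0+.5)*f),16),(255,255,255),1)
    for y in range((y0//10+1)*10,y1,10): cv2.putText(o,str(y),(0,int((y-y0+.5)*f)+4),0,.35,(255,255,255),1);cv2.line(o,(22,int((y-y0+.5)*f)),(27,int((y-y0+.5)*f)),(255,255,255),1)
    cv2.imwrite(f'pics/{n}.png',o)
g('c1',190,125,360,240,4.7)
g('c2',90,125,180,240,5.2)
g('c3',360,120,410,225,5.6)
```

```text
(no output)
```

View pics/c1.png

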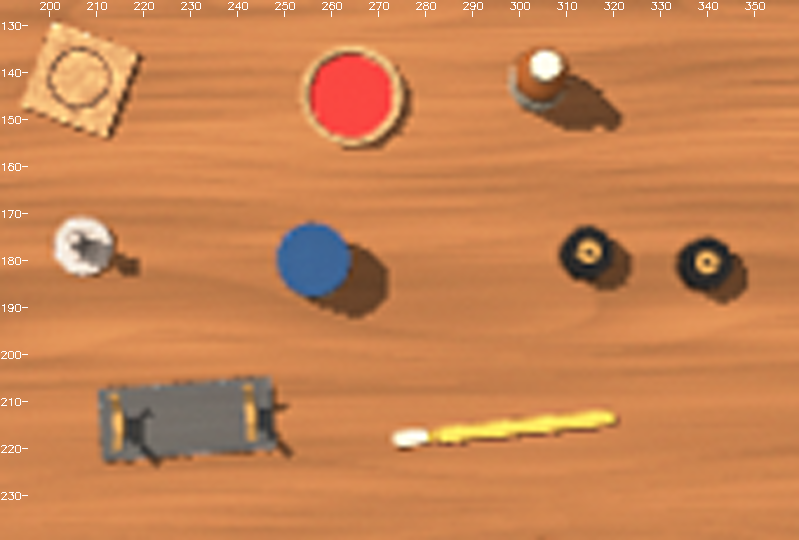

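View pics/c2.png

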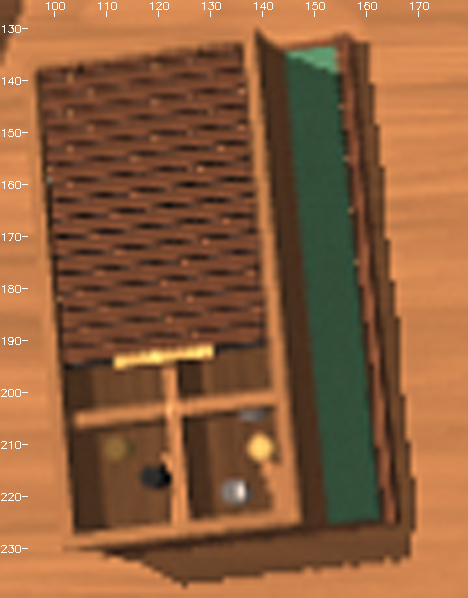

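View pics/c3.png

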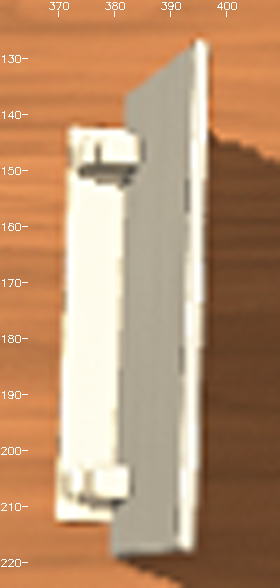

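Run:
```python
from h import *
def P(n,u,v,z): print(n,p2w('top',u,v,z))
for i,c in enumerate([(200.5,129.5),(219,136),(212,153.5),(194.5,147)]):P('pad%d'%i,*c,6)
P('ring',206.5,141,6);P('dish',264.3,145.5,10);P('roller',315,178.5,24);P('spin',207,177,6)
for c in[(210.5,207),(246.5,204.5),(249,219),(212,222.5)]:P('rest',*c,4)
P('stickTip',272.5,218.5,6);P('stickEnd',320.5,213.5,6)
P('walltop far',140,131,75);P('walltop near',147.5,225,75);P('wallfoot far',144,133,5);P('wallfoot near',152.5,225,5);P('lip far',155,132.5,15);P('lip near',163,225,15)
P('panel far',395.5,127,146);P('panel near',393,218,146)
P('rackfar',370,142.5,5)
P('alc cap',305.5,138.5,75);P('jar',256,179.5,40)
import cv2
im=cv2.imread('pics/scene_s0_raw.png')
def g(x0,y0,x1,y1,f):
    o=cv2.resize(im[y0:y1,x0:x1],None,fx=f,fy=f,interpolation=cv2.INTER_CUBIC)
    for x in range((x0//10+1)*10,x1,10): cv2.putText(o,str(x),(int((x-x0+.5)*f)-10,9),0,.3,(255,255,255),1)
    for y in range((y0//10+1)*10,y1,10): cv2.putText(o,str(y),(0,int((y-y0+.5)*f)+4),0,.3,(255,255,255),1)
    return o
o=g(150,140,310,260,4.9)
cv2.imwrite('pics/c4.png',o)
o=g(310,100,470,220,4.9)
cv2.imwrite('pics/c5.png',o)
```

```text
pad0 [722.2 188.2   6. ]
pad1 [698.9 127.6   6. ]
pad2 [641.5 151.3   6. ]
pad3 [664.5 208.3   6. ]
ring [683.3 168.8   6. ]
dish [662.9 -19.6  10. ]
roller [ 549.5 -178.9   24. ]
spin [564.8 168.5   6. ]
rest [467.3 158.8   4. ]
rest [472.7  42.4   4. ]
rest [425.8  35.4   4. ]
rest [417.3 154.7   4. ]
stickTip [425.6 -40.1   6. ]
stickEnd [ 437.9 -195.1    6. ]
walltop far [707.2 370.2  75. ]
walltop near [412.4 346.3  75. ]
wallfoot far [716.3 375.8   5. ]
wallfoot near [413.3 347.7   5. ]
lip far [714.6 336.7  15. ]
lip near [412.4 311.2  15. ]
panel far [ 684.9 -410.6  146. ]
panel near [ 414.4 -388.7  146. ]
rackfar [ 666.5 -367.1    5. ]
alc cap [ 669.6 -147.4   75. ]
jar [548.9   9.7  40. ]
```

View pics/c4.png

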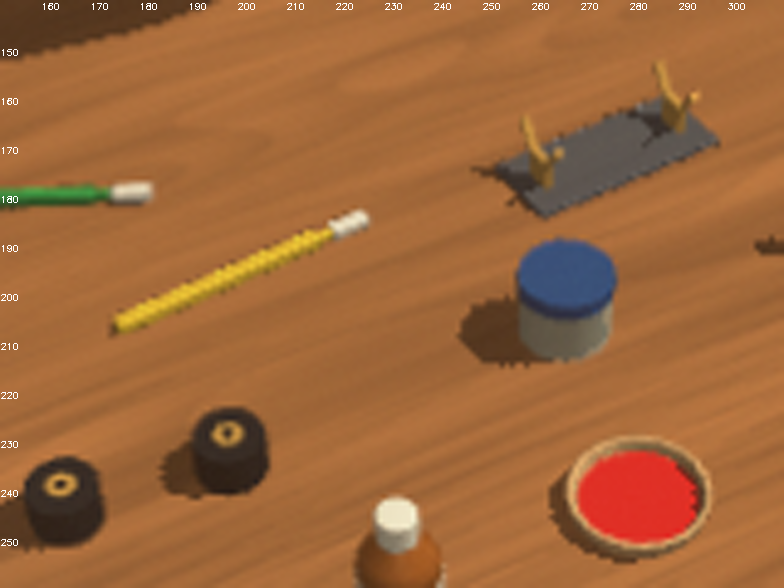

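View pics/c5.png

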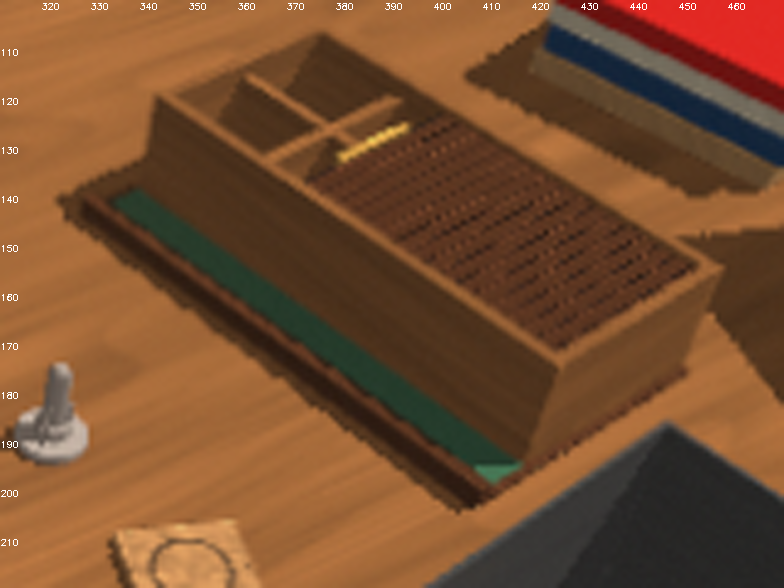

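Run:
```python
from h import *
def P(n,u,v,z): print(n,p2w('scene',u,v,z))
P('ring',349,216.2,6);P('dish',280,240,10);P('roller',196.2,227.7,24);P('spin top',321.7,174.2,51);P('spin fl',320.8,188.3,6)
for c in[(250,173.5),(282,158),(296.5,168),(261,183.8)]:P('rest',*c,4)
P('forktop a',256.8,163.5,37);P('fork a2',264,170.5,37);P('fork b',284.3,152.5,37);P('forkb2',292,159,37)
P('stickTip',225,183.5,6);P('stickEnd',173,206,4)
P('walltop near',341.5,119,75);P('walltop far',424,174.5,75);P('lip near',328,139.5,15);P('lip far',411,198,15)
P('panel far top?',118.5,318,146);P('panel near top',79,188,146)
```

```text
ring [687.6 169.    6. ]
dish [670.5 -20.7  10. ]
roller [ 553.3 -177.7   24. ]
spin top [566.9 168.1  51. ]
spin fl [572.1 167.7   6. ]
rest [427.9  35.6   4. ]
rest [414.1 147.5   4. ]
rest [470.8 159.1   4. ]
rest [478.4  40.8   4. ]
forktop a [434.3  52.9  37. ]
fork a2 [468.4  55.2  37. ]
fork b [430.4 142.8  37. ]
forkb2 [464.5 145.7  37. ]
stickTip [432.5 -42.8   6. ]
stickEnd [ 441.  -193.8    4. ]
walltop near [418.8 345.7  75. ]
walltop far [715.1 375.1  75. ]
lip near [418.4 305.8  15. ]
lip far [723.2 342.7  15. ]
panel far top? [ 775.1 -402.6  146. ]
panel near top [ 429.  -388.8  146. ]
```

Roller choice: candidates are at top-view pixels (315,178) and (340,181). The left one, (315,178), is the one meant, as the enlarged crop shows. Starting the approach to it.

Emit:
arm_command(delta_pos=[[0.4, 0.52, 0.1], [0.4, 0.52, 0.1], [0.4, 0.52, 0.1], [0.4, 0.52, 0.1], [0.4, 0.52, 0.1]], delta_rot=[[0, 0, 0.3], [0, 0, 0.3], [0, 0, 0.3], [0, 0, 0.3], [0, 0, 0.3]], claw=[0, 0, 0, 0, 0])

```text
t: 0.52
eef_pos: [351.1, -439.2, 208.8]
tcp_rot: [3.141, -0.001, 0.889]
ft_force: [0.3, 0.0, 0.5]
opening: 0.999
grip_force: 0.0
```

Emit:
arm_command(delta_pos=[[0.4, 0.52, 0], [0.4, 0.52, 0], [0.4, 0.52, 0], [0.4, 0.52, 0], [0.4, 0.52, 0]], delta_rot=[[0, 0, 0.3], [0, 0, 0.3], [0, 0, 0.3], [0, 0, 0.3], [0, 0, 0.3]], claw=[0, 0, 0, 0, 0])

```text
t: 0.93
eef_pos: [450.6, -309.2, 207.6]
tcp_rot: [3.141, -0.001, 1.36]
ft_force: [-0.6, -0.9, 0.1]
opening: 1.001
grip_force: 0.0
```

Emit:
arm_command(delta_pos=[[0.4, 0.52, -0.1], [0.4, 0.52, -0.1], [0.4, 0.52, -0.1], [0.4, 0.52, -0.1], [0.4, 0.52, -0.1]], delta_rot=[[0, 0, 0.18], [0, 0, 0.18], [0, 0, 0.18], [0, 0, 0.18], [0, 0, 0.18]], claw=[0, 0, 0, 0, 0])

```text
t: 1.35
eef_pos: [550.3, -179.2, 181.2]
tcp_rot: [-3.141, -0.002, 1.636]
ft_force: [0.6, -0.3, -0.3]
opening: 0.997
grip_force: 0.0
```

Run:
```python
from h import *
snap('scene','s1',(150,100,330,260),4.4)
s=state();print(s['eef_pos'],s['tcp_rot'])
```

```text
[ 548.98995939 -181.31533795  181.55986349] [-3.14040803e+00 -9.05370070e-04  1.63632839e+00]
```

View pics/s1.png

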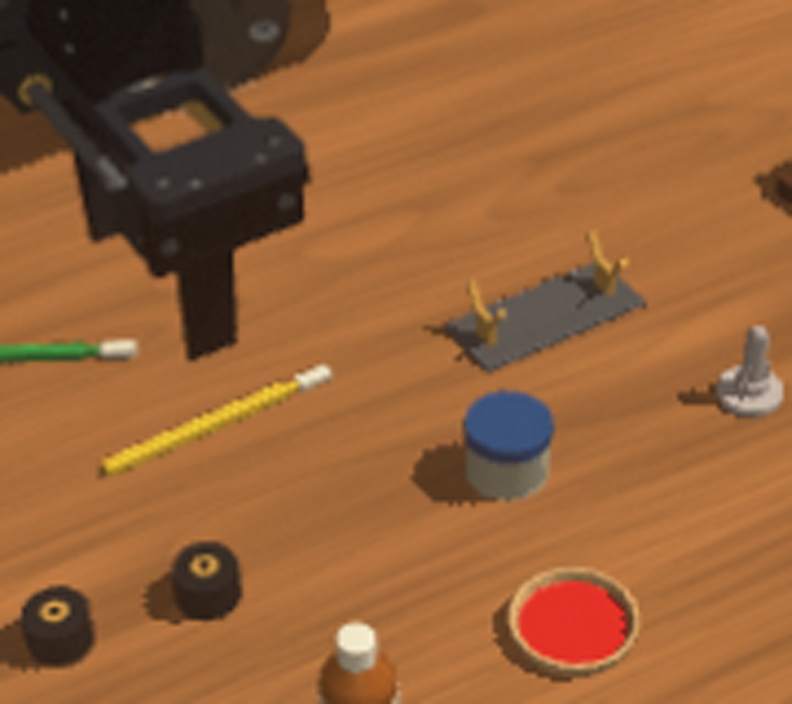

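The gripper hangs over the roller area, and the left roller's bush is at about (196,228) in the raw scene image. Descending onto it.

Emit:
arm_command(delta_pos=[[0.014, 0.022, -0.15], [0.014, 0.022, -0.3], [0.014, 0.022, -0.45], [0.014, 0.022, -0.5], [0.014, 0.022, -0.5]], delta_rot=[[0, 0, 0], [0, 0, 0], [0, 0, 0], [0, 0, 0], [0, 0, 0]], claw=[0, 0, 0, 0, 0])

```text
t: 1.82
eef_pos: [549.2, -178.8, 54.4]
tcp_rot: [-3.136, -0.003, 1.631]
ft_force: [0.2, -0.4, 0.2]
opening: 0.997
grip_force: 0.0
```

Run:
```python
from h import *
snap('scene','s2',(170,150,290,260),5)
s=state();print(s['eef_pos'],s['tcp_rot'])
```

```text
[ 550.34092191 -179.11795466   56.57542125] [-3.13903706e+00 -1.23518876e-03  1.63142117e+00]
```

View pics/s2.png

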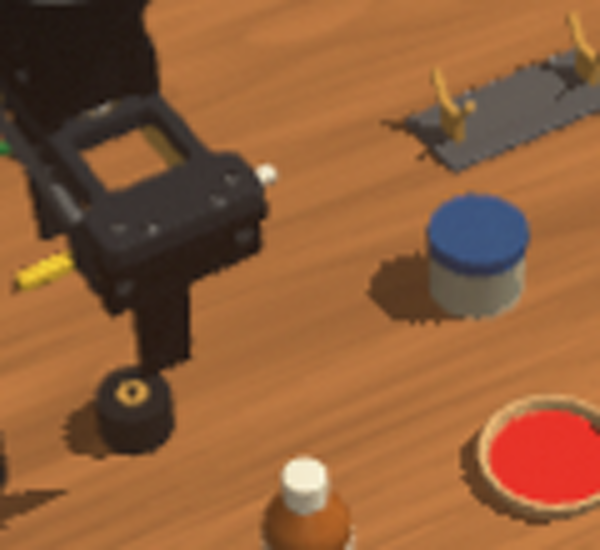

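Run:
```python
from h import *
for x in(598,610):
  for y in (-189,-169): print(x,y,w2p('scene',(x,y,56.6)))
print(w2p('scene',(551,-178,24)))
```

```text
598 -189 [198.4 233.1]
598 -169 [206.6 229.8]
610 -189 [200.6 236.8]
610 -169 [209.  233.4]
[195.7 227.1]
```

Run:
```python
from h import *
from scipy.optimize import least_squares
obs=[((550.3,-179.2,181.2),[(192.7,181.4),(203.6,178)]),((549.2,-178.8,54.4),[(198.6,224.4),(208,221.6)])]
for t,o in obs:
  for x in(48,60): print([w2p('scene',(t[0]+x,t[1]+d,t[2])) for d in(-10,10)],o)
f=lambda p:np.concatenate([w2p('scene',(t[0]+p[0],t[1]+p[1]+d,t[2]+p[2]))-o[i] for t,o in obs for i,d in enumerate((-10,10))])
r=least_squares(f,[50,0,0]);print(r.x,r.fun)
```

```text
[array([192.8, 192.2]), array([202. , 188.9])] [(192.7, 181.4), (203.6, 178)]
[array([195.3, 195.9]), array([204.5, 192.5])] [(192.7, 181.4), (203.6, 178)]
[array([198.4, 233.5]), array([206.6, 230.1])] [(198.6, 224.4), (208, 221.6)]
[array([200.6, 237.2]), array([209. , 233.8])] [(198.6, 224.4), (208, 221.6)]
[50.  0.  0.] [ 0.5 11.4 -1.2 11.5  0.2  9.7 -1.   9.1]
```

```bash
sed -i 's/return (K\[:2,:2\]@s+K\[:2,2\]).round(1)/return K[:2,:2]@s+K[:2,2]/' h.py
python3 - <<'E'
from h import *
from scipy.optimize import least_squares
obs=[((550.3,-179.2,181.2),[(192.7,181.4),(203.6,178)]),((549.2,-178.8,54.4),[(198.6,224.4),(208,221.6)])]
f=lambda p:np.concatenate([w2p('scene',(t[0]+p[0],t[1]+p[1]+d,t[2]+p[2]))-o[i] for t,o in obs for i,d in enumerate((-11,11))])
r=least_squares(f,[50,0,0]);print(r.x,r.fun)
for x in (48,60):
  r=least_squares(lambda p:f([x,p[0],p[1]]),[0,0]);print(r.x,r.fun)
E
```

```text
[50.83924391  3.24323849 29.98996365] [ 0.28095461  0.14428909 -0.27390334 -0.17514779  0.0505171   0.46863433
 -0.06148936 -0.43960294]
[ 4.24494687 27.06716284] [ 0.31476898  0.22892686 -0.29280322 -0.07243832  0.05482668  0.34523414
 -0.09968547 -0.54506162]
[1.17470747e-02 3.94170615e+01] [ 0.16985226 -0.13364363 -0.21121649 -0.51260713  0.03669351  0.87563152
  0.06450602 -0.09169527]
```

Emit:
arm_command(delta_pos=[[0, 0, 0], [0, 0, 0], [0, 0, 0], [0, 0, 0], [0, 0, 0]], delta_rot=[[0, 0, 0], [0, 0, 0], [0, 0, 0], [0, 0, 0], [0, 0, 0]], claw=[0.58, 0.58, 0.58, 0.58, 0.58])

```text
t: 2.28
eef_pos: [551.7, -178.4, 58.5]
tcp_rot: [3.14, 0.001, 1.633]
ft_force: [-0.0, -0.6, 0.1]
opening: 0.706
grip_force: 0.0
```

```bash
cat > f.py <<'E'
from h import *
import sys
def bot(name,us):
    snap('scene',name); a=cv2.imread(f'pics/scene_{name}_raw.png').astype(int);b=cv2.imread('pics/scene_s0_raw.png').astype(int)
    d=np.abs(a-b).sum(2)>40; d&=a.sum(2)<220
    print({u:[int(x) for x in (lambda v:(v[-1] if len(v) else -1,len(v)))(np.where(d[100:260,u])[0]+100)] for u in us})
E
python3 - <<'E'
from f import *
s=state();print(s['eef_pos'],s['opening'])
bot('s3',range(186,216))
a=cv2.imread('pics/scene_s2_raw.png').astype(int);b=cv2.imread('pics/scene_s0_raw.png').astype(int)
d=(np.abs(a-b).sum(2)>40)&(a.sum(2)<220)
print('s2',{u:int(np.where(d[100:260,u])[0][-1]+100) for u in range(190,214)})
E
```

```text
[ 551.68568055 -178.41638787   58.4863424 ] 0.705890459566389
{186: [202, 72], 187: [203, 76], 188: [202, 71], 189: [202, 68], 190: [208, 74], 191: [210, 78], 192: [211, 75], 193: [211, 77], 194: [212, 75], 195: [218, 86], 196: [220, 94], 197: [220, 99], 198: [219, 99], 199: [219, 94], 200: [218, 89], 201: [218, 92], 202: [217, 81], 203: [217, 66], 204: [217, 66], 205: [215, 66], 206: [206, 58], 207: [205, 55], 208: [205, 53], 209: [204, 50], 210: [204, 50], 211: [203, 48], 212: [203, 44], 213: [203, 43], 214: [202, 40], 215: [202, 45]}
s2 {190: 210, 191: 212, 192: 212, 193: 212, 194: 212, 195: 211, 196: 212, 197: 220, 198: 223, 199: 224, 200: 224, 201: 224, 202: 223, 203: 223, 204: 223, 205: 222, 206: 222, 207: 221, 208: 206, 209: 205, 210: 205, 211: 204, 212: 204, 213: 204}
```

```bash
python3 - <<'E'
from h import *
t=(549.2,-178.8,54.4)
for x in (37.5,60,90):
  for z in (78,98,118): print(x,z,[w2p('scene',(t[0]+x,t[1]+d,t[2]+z)).round(1) for d in(-90,-37.5,37.5,90)])
E
python3 - <<'E'
import cv2,sys
sys.path.insert(0,'.')
im=cv2.imread('pics/scene_s2_raw.png')[100:250,140:260]
o=cv2.resize(im,None,fx=5,fy=4*1.0 and 4,interpolation=cv2.INTER_CUBIC) if 0 else cv2.resize(im,None,fx=4,fy=4,interpolation=cv2.INTER_CUBIC)
o=cv2.convertScaleAbs(o,alpha=2.2,beta=20)
im2=cv2.imread('pics/scene_s3_raw.png')[100:250,140:260]
o2=cv2.convertScaleAbs(cv2.resize(im2,None,fx=4,fy=4,interpolation=cv2.INTER_CUBIC),alpha=2.2,beta=20)
o=cv2.hconcat([o[:,:400],o2[:,:400]])
for x in range(0,400,40): cv2.putText(o,str(140+x//4),(x,9),0,.3,(0,0,255),1)
for y in range(0,600,40): cv2.putText(o,str(100+y//4),(0,y+4),0,.3,(0,0,255),1)
cv2.imwrite('pics/g1.png',o)
E
```

```text
37.5 78 [array([156.8, 219.5]), array([180.8, 210.4]), array([213.6, 197.9]), array([235.5, 189.6])]
37.5 98 [array([155.2, 212.7]), array([179.7, 203.5]), array([213. , 191.1]), array([235.2, 182.8])]
37.5 118 [array([153.6, 205.7]), array([178.5, 196.5]), array([212.4, 184. ]), array([234.9, 175.7])]
60 78 [array([160.7, 226.8]), array([185. , 217.4]), array([218.2, 204.5]), array([240.4, 195.9])]
60 98 [array([159.2, 220. ]), array([183.9, 210.5]), array([217.7, 197.6]), array([240.2, 189.1])]
60 118 [array([157.6, 213. ]), array([182.8, 203.5]), array([217.1, 190.6]), array([240., 182.])]
90 78 [array([166.1, 236.9]), array([190.9, 227.1]), array([224.7, 213.6]), array([247.2, 204.6])]
90 98 [array([164.6, 230.1]), array([189.9, 220.2]), array([224.2, 206.8]), array([247.1, 197.8])]
90 118 [array([163.1, 223.1]), array([188.8, 213.2]), array([223.8, 199.7]), array([247. , 190.7])]
```

View pics/g1.png

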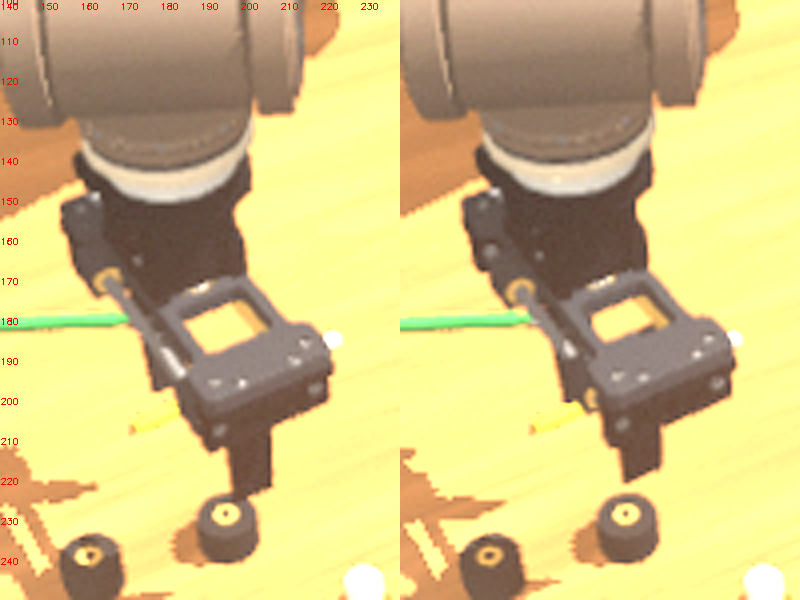

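Run:
```python
from h import *
snap('top','t1')
t=state()['eef_pos'];print(t)
for n,(dx,dy,dz) in dict(A=(90,0,118),B=(56,12,78),N=(90,0,78)).items():
  print(n,[w2p('top',(t[0]+dx,t[1]+dy+d,t[2]+dz)).round(1) for d in(-37.5,37.5)])
a=cv2.imread('pics/top_t1_raw.png').astype(int);b=cv2.imread('pics/top_t0_raw.png').astype(int)
d=(np.abs(a-b).sum(2)>60)
for v in range(120,215,3): 
  u=np.where(d[v,270:380])[0]+270
  print(v,(u[0],u[-1],len(u)) if len(u) else '')
```

```text
[ 551.50851313 -178.27089306   58.08729034]
A [array([333. , 140.4]), array([307.1, 141. ])]
B [array([327.3, 154.5]), array([302. , 155.1])]
N [array([330.8, 143.1]), array([305.7, 143.7])]
120 
123 
126 
129 
132 
135 
138 (np.int64(314), np.int64(322), 9)
141 (np.int64(309), np.int64(332), 24)
144 (np.int64(310), np.int64(334), 23)
147 (np.int64(307), np.int64(341), 29)
150 (np.int64(308), np.int64(348), 35)
153 (np.int64(307), np.int64(359), 53)
156 (np.int64(305), np.int64(363), 59)
159 (np.int64(304), np.int64(363), 60)
162 (np.int64(303), np.int64(363), 61)
165 (np.int64(303), np.int64(361), 59)
168 (np.int64(303), np.int64(371), 60)
171 (np.int64(302), np.int64(365), 64)
174 (np.int64(300), np.int64(371), 67)
177 (np.int64(299), np.int64(367), 62)
180 (np.int64(298), np.int64(365), 57)
183 (np.int64(297), np.int64(365), 58)
186 (np.int64(296), np.int64(366), 59)
189 (np.int64(295), np.int64(366), 71)
192 (np.int64(295), np.int64(379), 81)
195 (np.int64(294), np.int64(379), 86)
198 (np.int64(293), np.int64(379), 87)
201 (np.int64(291), np.int64(379), 89)
204 (np.int64(290), np.int64(379), 90)
207 (np.int64(288), np.int64(379), 92)
210 (np.int64(287), np.int64(379), 93)
213 (np.int64(286), np.int64(379), 90)
```

Emit:
arm_command(delta_pos=[[0, 0, 0], [0, 0, 0], [0, 0, -0.05], [0, 0, -0.1], [0, 0, -0.1]], delta_rot=[[0, 0, 0], [0, 0, 0], [0, 0, 0], [0, 0, 0], [0, 0, 0]], claw=[0, 0, 0, 0, 0])

```text
t: 2.8
eef_pos: [550.5, -177.8, 30.9]
tcp_rot: [-3.139, -0.001, 1.633]
ft_force: [0.0, -0.4, 0.1]
opening: 0.916
grip_force: 0.0
```

Emit:
arm_command(delta_pos=[[0, 0, -0.03], [0, 0, -0.06], [0, 0, -0.096], [0, 0, -0.096], [0, 0, -0.096]], delta_rot=[[0, 0, 0], [0, 0, 0], [0, 0, 0], [0, 0, 0], [0, 0, 0]], claw=[0, 0, 0, 0, 0])

```text
t: 3.22
eef_pos: [551.2, -178.1, 8.2]
tcp_rot: [-3.141, -0.0, 1.633]
ft_force: [-0.2, -0.4, 0.4]
opening: 0.999
grip_force: 0.0
```

Run:
```python
from h import *
snap('scene','s4',(150,150,250,250),5)
t=state();print(t['eef_pos'],t['opening'])
t=t['eef_pos']
for x in(48,60):
  for d in (-10,10): print(x,d,w2p('scene',(t[0]+x,t[1]+d,t[2])).round(1),w2p('scene',(t[0]+x,t[1]+d,t[2]+39)).round(1))
```

```text
[ 551.42279675 -178.23722319    8.58857563] 1.0000789220360657
48 -10 [200.8 247.2] [199.3 236.1]
48 10 [208.8 243.9] [207.5 232.7]
60 -10 [203.  250.9] [201.6 239.8]
60 10 [211.  247.5] [209.8 236.3]
```

View pics/s4.png

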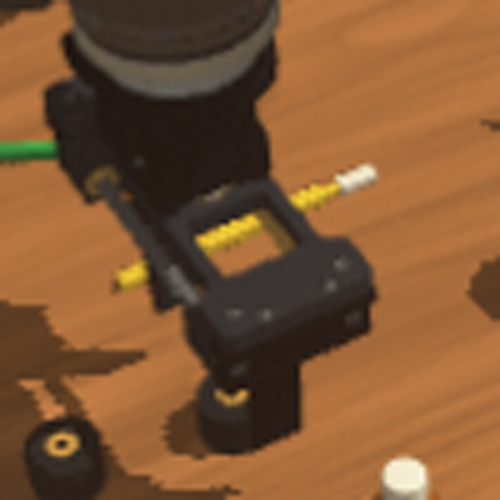

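Emit:
arm_command(delta_pos=[[0, 0, 0], [0, 0, 0], [0, 0, 0], [0, 0, 0], [0, 0, 0]], delta_rot=[[0, 0, 0], [0, 0, 0], [0, 0, 0], [0, 0, 0], [0, 0, 0]], claw=[0.7, 0.7, 0.7, 0.7, 0.7])

```text
t: 3.68
eef_pos: [551.4, -178.3, 8.9]
tcp_rot: [3.141, 0.0, 1.633]
ft_force: [1.1, 0.0, 0.4]
opening: 0.704
grip_force: 0.0
```

Emit:
arm_command(delta_pos=[[0, 0, 0], [0, 0, 0], [0, 0, 0], [0, 0, 0], [0, 0, 0]], delta_rot=[[0, 0, 0], [0, 0, 0], [0, 0, 0], [0, 0, 0], [0, 0, 0]], claw=[0.7, 0.7, 0.7, 0.7, 0.7])

```text
t: 4.1
eef_pos: [551.4, -178.3, 8.7]
tcp_rot: [3.141, 0.0, 1.633]
ft_force: [-0.3, 1.0, -0.0]
opening: 0.355
grip_force: 0.0
```

Emit:
arm_command(delta_pos=[[0, 0, 0], [0, 0, 0], [0, 0, 0], [0, 0, 0], [0, 0, 0]], delta_rot=[[0, 0, 0], [0, 0, 0], [0, 0, 0], [0, 0, 0], [0, 0, 0]], claw=[0.7, 0.7, 0.7, 0.7, 0.7])

```text
t: 4.52
eef_pos: [551.4, -178.3, 8.7]
tcp_rot: [3.142, 0.0, 1.633]
ft_force: [0.2, 0.2, -0.6]
opening: 0.3
grip_force: 0.0
```

Run:
```python
from f import *
s=state();print(s['eef_pos'],s['opening'],s['grip_force'])
bot('s5',range(186,216))
```

```text
[ 551.39407672 -178.28940947    8.66560116] 0.30044723856224953 0.0
{186: [254, 74], 187: [220, 75], 188: [220, 77], 189: [220, 76], 190: [220, 75], 191: [219, 75], 192: [221, 79], 193: [232, 85], 194: [231, 91], 195: [229, 88], 196: [231, 84], 197: [231, 86], 198: [228, 88], 199: [228, 89], 200: [226, 91], 201: [226, 96], 202: [226, 105], 203: [225, 103], 204: [224, 82], 205: [224, 60], 206: [224, 54], 207: [223, 57], 208: [223, 56], 209: [222, 54], 210: [222, 53], 211: [221, 51], 212: [221, 50], 213: [220, 46], 214: [220, 49], 215: [219, 52]}
```

The fingers closed past the roller's width without any force. The pictures agree: the real fingertips sit about 39 mm above the reported TCP. I'll open, go lower, and find the table by feel.

Emit:
arm_command(delta_pos=[[0, 0, 0], [0, 0, 0], [0, 0, 0], [0, 0, 0], [0, 0, 0]], delta_rot=[[0, 0, 0], [0, 0, 0], [0, 0, 0], [0, 0, 0], [0, 0, 0]], claw=[0, 0, 0, 0, 0])

```text
t: 4.98
eef_pos: [551.4, -178.3, 8.7]
tcp_rot: [3.141, 0.0, 1.633]
ft_force: [-0.2, 0.1, 0.6]
opening: 0.595
grip_force: 0.0
```

Emit:
arm_command(delta_pos=[[0, 0, 0], [0, 0, 0], [0, 0, -0.04], [0, 0, -0.08], [0, 0, -0.08]], delta_rot=[[0, 0, 0], [0, 0, 0], [0, 0, 0], [0, 0, 0], [0, 0, 0]], claw=[0, 0, 0, 0, 0])

```text
t: 5.4
eef_pos: [550.3, -177.8, -13.6]
tcp_rot: [-3.139, -0.001, 1.633]
ft_force: [0.0, -0.2, -1.1]
opening: 0.944
grip_force: 0.0
```

Emit:
arm_command(delta_pos=[[0, 0, -0.02], [0, 0, -0.03], [0, 0, -0.04], [0, 0, -0.04], [0, 0, -0.04]], delta_rot=[[0, 0, 0], [0, 0, 0], [0, 0, 0], [0, 0, 0], [0, 0, 0]], claw=[0, 0, 0, 0, 0])

```text
t: 5.82
eef_pos: [551.4, -178.3, -21.4]
tcp_rot: [3.142, -0.0, 1.633]
ft_force: [-0.9, -0.6, -0.5]
opening: 0.997
grip_force: 0.0
```

Run:
```python
from f import *
from scipy.optimize import least_squares
s=state();t=s['eef_pos'];print(t,s['opening'],s['ft_force'])
bot('s6',range(194,218))
for z in(34,39,44):print(z,[w2p('scene',(t[0]+60,t[1]+d,t[2]+z)).round(1) for d in(-10,10)])
```

```text
[ 551.41264994 -178.26875098  -21.36176259] 0.9971821312017266 [-0.91771621 -0.55821308 -0.4718866 ]
{194: [254, 100], 195: [254, 96], 196: [252, 89], 197: [251, 87], 198: [251, 87], 199: [251, 89], 200: [250, 89], 201: [250, 98], 202: [249, 105], 203: [249, 109], 204: [249, 115], 205: [247, 91], 206: [247, 72], 207: [247, 64], 208: [245, 64], 209: [245, 66], 210: [244, 64], 211: [231, 49], 212: [231, 48], 213: [230, 50], 214: [230, 57], 215: [230, 59], 216: [229, 59], 217: [229, 66]}
34 [array([202.9, 249.7]), array([210.9, 246.4])]
39 [array([202.7, 248.4]), array([210.7, 245. ])]
44 [array([202.5, 246.9]), array([210.6, 243.5])]
```

Emit:
arm_command(delta_pos=[[0, 0, -0.014], [0, 0, -0.026], [0, 0, -0.026], [0, 0, -0.026], [0, 0, -0.026]], delta_rot=[[0, 0, 0], [0, 0, 0], [0, 0, 0], [0, 0, 0], [0, 0, 0]], claw=[0.3, 0.7, 0.7, 0.7, 0.7])

```text
t: 6.28
eef_pos: [551.4, -178.2, -27.9]
tcp_rot: [3.142, -0.0, 1.633]
ft_force: [-0.7, 0.1, 0.2]
opening: 0.705
grip_force: 0.0
```

Emit:
arm_command(delta_pos=[[0, 0, 0], [0, 0, 0], [0, 0, 0], [0, 0, 0], [0, 0, 0]], delta_rot=[[0, 0, 0], [0, 0, 0], [0, 0, 0], [0, 0, 0], [0, 0, 0]], claw=[0.8, 0.8, 0.8, 0.8, 0.8])

```text
t: 6.7
eef_pos: [551.4, -178.3, -27.8]
tcp_rot: [3.141, 0.0, 1.633]
ft_force: [0.4, -0.1, 0.4]
opening: 0.372
grip_force: 30.0
```

Emit:
arm_command(delta_pos=[[0, 0, 0], [0, 0, 0], [0, 0, 0], [0, 0, 0], [0, 0, 0]], delta_rot=[[0, 0, 0], [0, 0, 0], [0, 0, 0], [0, 0, 0], [0, 0, 0]], claw=[1, 1, 1, 1, 1])

```text
t: 7.12
eef_pos: [551.5, -178.3, -27.8]
tcp_rot: [3.141, 0.0, 1.633]
ft_force: [-0.2, 0.2, 1.8]
opening: 0.372
grip_force: 30.0
```

Emit:
arm_command(delta_pos=[[0, 0, 0.1], [0, 0, 0.2], [0, 0, 0.32], [0, 0, 0.36], [0, 0, 0.36]], delta_rot=[[0, 0, 0], [0, 0, 0], [0, 0, 0], [0, 0, 0], [0, 0, 0]], claw=[1, 1, 1, 1, 1])

```text
t: 7.53
eef_pos: [552.5, -178.7, 64.4]
tcp_rot: [3.138, 0.002, 1.633]
ft_force: [0.1, 0.4, -0.6]
opening: 0.369
grip_force: 30.0
```

Emit:
arm_command(delta_pos=[[0.06, 0.08, 0], [0.15, 0.2, 0], [0.24, 0.33, 0], [0.3, 0.41, 0], [0.3, 0.41, 0]], delta_rot=[[0, 0, 0], [0, 0, 0], [0, 0, 0], [0, 0, 0], [0, 0, 0]], claw=[1, 1, 1, 1, 1])

```text
t: 7.95
eef_pos: [627.9, -71.9, 60.2]
tcp_rot: [-3.141, -0.001, 1.636]
ft_force: [-0.8, 0.5, -0.0]
opening: 0.38
grip_force: 30.0
```

Emit:
arm_command(delta_pos=[[0.06, 0.08, 0], [0.12, 0.16, 0], [0.16, 0.223, -0.08], [0.16, 0.223, -0.16], [0.16, 0.223, -0.2]], delta_rot=[[0, 0, 0], [0, 0, 0], [0, 0, 0], [0, 0, 0], [0, 0, 0]], claw=[1, 1, 1, 1, 1])

```text
t: 8.37
eef_pos: [664.8, -19.3, 8.3]
tcp_rot: [-3.137, -0.001, 1.634]
ft_force: [-0.7, 0.1, -0.9]
opening: 0.371
grip_force: 30.0
```

Run:
```python
from h import *
snap('scene','s7',(210,170,340,280),5)
t=state();print(t['eef_pos'],t['tcp_rot'],t['opening'],t['grip_force'],t['ft_force'])
for P in ((666.7,-20,10),):print(w2p('scene',P))
t=t['eef_pos'];print('roller bottom should be',w2p('scene',(t[0],t[1],t[2]+27.8)), 'top',w2p('scene',(t[0],t[1],t[2]+51.8)))
```

```text
[663.89801584 -19.86736367   7.26771024] [-3.13530171e+00 -1.09483681e-03  1.63344735e+00] 0.3730311643413774 29.999910593032837 [-1.62907324 -0.23647488 -1.86162823]
[279.40727379 238.78016777]
roller bottom should be [279.31131201 230.82088745] top [279.80424638 223.74695094]
```

View pics/s7.png

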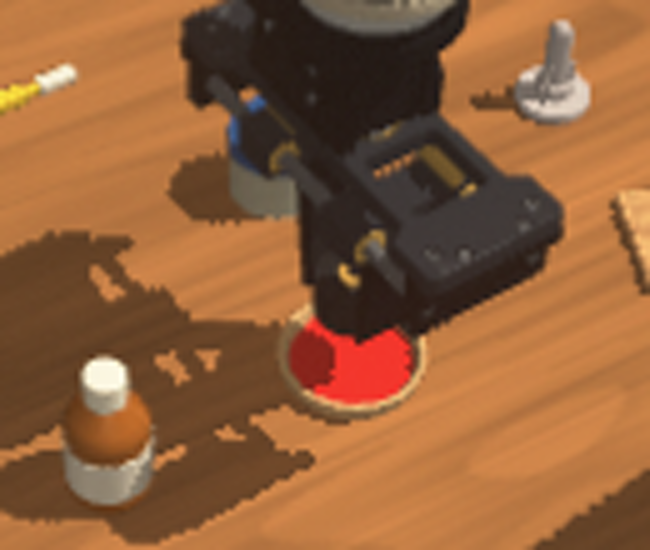

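Emit:
arm_command(delta_pos=[[0, 0, -0.04], [0, 0, -0.08], [0, 0, -0.12], [0, 0, -0.12], [0, 0, -0.12]], delta_rot=[[0, 0, 0], [0, 0, 0], [0, 0, 0], [0, 0, 0], [0, 0, 0]], claw=[1, 1, 1, 1, 1])

```text
t: 8.83
eef_pos: [666.2, -20.3, -18.2]
tcp_rot: [-3.141, -0.0, 1.633]
ft_force: [0.3, 0.4, -0.3]
opening: 0.374
grip_force: 30.0
```

Emit:
arm_command(delta_pos=[[0, 0, -0.008], [0, 0, -0.012], [0, 0, -0.014], [0, 0, -0.014], [0, 0, -0.014]], delta_rot=[[0, 0, 0], [0, 0, 0], [0, 0, 0], [0, 0, 0], [0, 0, 0]], claw=[1, 1, 1, 1, 1])

```text
t: 9.25
eef_pos: [666.5, -20.0, -21.1]
tcp_rot: [3.141, 0.0, 1.633]
ft_force: [-0.2, -0.7, 0.2]
opening: 0.374
grip_force: 30.0
```

Emit:
arm_command(delta_pos=[[0, 0, -0.004], [0, 0, -0.008], [0, 0, -0.01], [0, 0, -0.01], [0, 0, -0.01]], delta_rot=[[0, 0, 0], [0, 0, 0], [0, 0, 0], [0, 0, 0], [0, 0, 0]], claw=[1, 1, 1, 1, 1])

```text
t: 9.67
eef_pos: [666.4, -20.0, -23.8]
tcp_rot: [3.142, -0.0, 1.633]
ft_force: [-1.1, 0.1, 1.4]
opening: 0.371
grip_force: 30.0
```

Emit:
arm_command(delta_pos=[[0, 0, 0], [0, 0, 0], [0, 0, 0], [0, 0, 0], [0, 0, 0]], delta_rot=[[0, 0, 0], [0, 0, 0], [0, 0, 0], [0, 0, 0], [0, 0, 0]], claw=[0.5, 0.5, 0.5, 0.3, 0.3])

```text
t: 10.08
eef_pos: [667.9, -20.1, -23.8]
tcp_rot: [3.138, 0.0, 1.633]
ft_force: [6.6, 0.0, -4.8]
opening: 0.534
grip_force: 26.9
```

Emit:
arm_command(delta_pos=[[0, 0, 0], [0, 0, 0], [0, 0, 0], [0, 0, 0], [0, 0, 0]], delta_rot=[[0, 0, 0], [0, 0, 0], [0, 0, 0], [0, 0, 0], [0, 0, 0]], claw=[0.3, 0.3, 0.3, 0.3, 0.3])

```text
t: 10.5
eef_pos: [667.9, -20.1, -23.8]
tcp_rot: [3.138, 0.0, 1.633]
ft_force: [6.6, 0.1, -3.8]
opening: 0.534
grip_force: 26.9
```

Emit:
arm_command(delta_pos=[[0, 0, 0.1], [0, 0, 0.2], [0, 0, 0.32], [0, 0, 0.36], [0, 0, 0.36]], delta_rot=[[0, 0, 0], [0, 0, 0], [0, 0, 0], [0, 0, 0], [0, 0, 0]], claw=[0.2, 0, 0, 0, 0])

```text
t: 10.92
eef_pos: [667.7, -20.1, 68.9]
tcp_rot: [3.137, 0.001, 1.633]
ft_force: [0.4, 0.1, 0.5]
opening: 0.938
grip_force: 0.0
```

Emit:
arm_command(delta_pos=[[-0.06, 0.12, 0], [-0.13, 0.25, 0], [-0.2, 0.38, 0], [-0.2, 0.38, 0], [-0.2, 0.38, 0]], delta_rot=[[0, 0, 0], [0, 0, 0], [0, 0, 0], [0, 0, 0], [0, 0, 0]], claw=[0, 0, 0, 0, 0])

```text
t: 11.33
eef_pos: [615.1, 76.5, 64.9]
tcp_rot: [-3.14, -0.0, 1.636]
ft_force: [1.0, -1.1, 1.3]
opening: 0.998
grip_force: 0.0
```

Emit:
arm_command(delta_pos=[[-0.06, 0.12, 0], [-0.13, 0.25, 0], [-0.198, 0.373, 0], [-0.198, 0.373, 0], [-0.198, 0.373, 0]], delta_rot=[[0, 0, 0], [0, 0, 0], [0, 0, 0], [0, 0, 0], [0, 0, 0]], claw=[0, 0, 0, 0, 0])

```text
t: 11.75
eef_pos: [566.6, 168.7, 65.4]
tcp_rot: [-3.141, 0.0, 1.635]
ft_force: [0.3, -0.5, -0.1]
opening: 1.003
grip_force: 0.0
```

Run:
```python
from h import *
snap('scene','s8',(230,90,390,270),3.3)
t=state();print(t['eef_pos'],t['tcp_rot'],t['opening'])
t=t['eef_pos']
for d in (-10,10): print(w2p('scene',(t[0]+51,t[1]+d,t[2]+30)))
```

```text
[567.23997215 167.8522704   65.49944034] [-3.14125507e+00  2.57298971e-04  1.63349500e+00] 0.9994111082417306
[333.0451953  173.97336691]
[339.61685296 171.3084991 ]
```

View pics/s8.png

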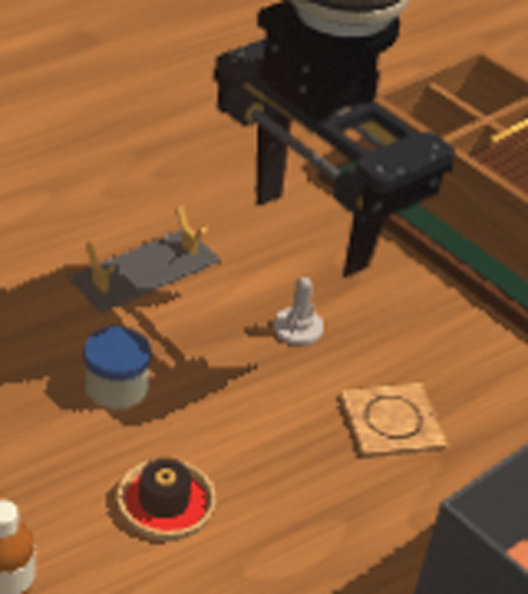

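Roller sits flat and centred in the dish at about crop (165,490). The gripper straddles the spindle, and the tip position matches a 30 mm offset. Grasping the shaft.

Emit:
arm_command(delta_pos=[[0, 0, -0.1], [0, 0, -0.2], [0, 0, -0.28], [0, 0, -0.31], [0, 0, -0.31]], delta_rot=[[0, 0, 0], [0, 0, 0], [0, 0, 0], [0, 0, 0], [0, 0, 0]], claw=[0, 0, 0, 0.1, 0.2])

```text
t: 12.22
eef_pos: [566.6, 166.8, -13.3]
tcp_rot: [-3.138, 0.0, 1.631]
ft_force: [-0.9, 0.1, 0.5]
opening: 0.909
grip_force: 0.0
```

Emit:
arm_command(delta_pos=[[0, 0, 0], [0, 0, 0], [0, 0, 0], [0, 0, 0], [0, 0, 0]], delta_rot=[[0, 0, 0], [0, 0, 0], [0, 0, 0], [0, 0, 0], [0, 0, 0]], claw=[0.6, 0.6, 0.6, 0.6, 0.6])

```text
t: 12.63
eef_pos: [567.3, 168.3, -10.6]
tcp_rot: [3.14, -0.0, 1.633]
ft_force: [-0.8, 0.4, -0.2]
opening: 0.566
grip_force: 0.0
```

Run:
```python
from h import *
t=state();print(t['eef_pos'],t['opening'],t['grip_force'],t['ft_force'])
for cam,(ur,vr),(us,vs) in(('top',(206.5,141),(207,177)),('scene',(349,216),(321,188))):
    im=cv2.imread('pics/%s0_raw.png'%('top_t' if cam=='top' else 'scene_s')).astype(np.uint8)
    f=8;big=cv2.resize(im,None,fx=f,fy=f,interpolation=cv2.INTER_CUBIC)
    px=lambda x:(x+.5)/f-.5
    def blob(mask,u,v,r):
        m=np.zeros_like(mask);cv2.circle(m,(int((u+.5)*f),int((v+.5)*f)),int(r*f),255,-1);return cv2.bitwise_and(mask,m)
    g=cv2.cvtColor(big,cv2.COLOR_BGR2GRAY)
    ring=blob((g<np.percentile(g[int((vr-6)*f):int((vr+6)*f),int((ur-6)*f):int((ur+6)*f)],50)-25).astype(np.uint8)*255,ur,vr,9 if cam=='top' else 12)
    c,_=cv2.findContours(ring,cv2.RETR_EXTERNAL,cv2.CHAIN_APPROX_NONE)
    pts=np.vstack([k for k in c if len(k)>10]);hull=cv2.convexHull(pts);e=cv2.fitEllipse(hull)
    hsv=cv2.cvtColor(big,cv2.COLOR_BGR2HSV)
    sp=blob(((hsv[...,1]<60)&(hsv[...,2]>90)).astype(np.uint8)*255,us,vs,12)
    c,_=cv2.findContours(sp,cv2.RETR_EXTERNAL,cv2.CHAIN_APPROX_NONE);k=max(c,key=cv2.contourArea);h=k.reshape(-1,2)
    if cam=='scene':h=h[h[:,1]>(187+.5)*f]
    e2=cv2.fitEllipse(h)
    for n,q in(('ring',e),('spin',e2)):
        u,v=px(q[0][0]),px(q[0][1]);print(cam,n,round(u,2),round(v,2),np.round(np.array(q[1])/f,1),p2w(cam,u,v,6))
```

```text
[567.26384579 168.3094164  -10.56404106] 0.5663062366565891 0.0 [-0.77455997  0.42619242 -0.19236718]
top ring 206.35 141.3 [13.9 14.3] [682.3 169.3   6. ]
top spin 207.23 176.94 [11.6 11.8] [565.  167.8   6. ]
scene ring 349.6 215.99 [22.5 24.2] [687.8 170.7   6. ]
scene spin 320.03 188.55 [10.4 14.4] [571.9 165.3   6. ]
```

Emit:
arm_command(delta_pos=[[0, 0, 0], [0, 0, 0], [0, 0, 0], [0, 0, 0], [0, 0, 0]], delta_rot=[[0, 0, 0], [0, 0, 0], [0, 0, 0], [0, 0, 0], [0, 0, 0]], claw=[0.8, 0.9, 1, 1, 1])

```text
t: 13.05
eef_pos: [566.9, 168.3, -11.3]
tcp_rot: [3.141, -0.0, 1.633]
ft_force: [0.1, 0.2, 0.5]
opening: 0.214
grip_force: 0.0
```

Emit:
arm_command(delta_pos=[[0, 0, 0], [0, 0, 0], [0, 0, 0], [0, 0, 0], [0, 0, 0]], delta_rot=[[0, 0, 0], [0, 0, 0], [0, 0, 0], [0, 0, 0], [0, 0, 0]], claw=[1, 1, 1, 1, 1])

```text
t: 13.47
eef_pos: [566.9, 168.2, -11.4]
tcp_rot: [3.142, 0.0, 1.633]
ft_force: [-0.3, -0.9, -0.2]
opening: 0.131
grip_force: 30.0
```

Emit:
arm_command(delta_pos=[[0, 0, 0.08], [0, 0, 0.16], [0, 0, 0.2], [0, 0, 0.2], [0, 0, 0.2]], delta_rot=[[0, 0, 0], [0, 0, 0], [0, 0, 0], [0, 0, 0], [0, 0, 0]], claw=[1, 1, 1, 1, 1])

```text
t: 13.88
eef_pos: [566.9, 168.2, 38.6]
tcp_rot: [3.141, -0.0, 1.633]
ft_force: [-0.8, -0.0, -2.3]
opening: 0.13
grip_force: 30.0
```

Emit:
arm_command(delta_pos=[[0.12, 0.001, 0], [0.24, 0.003, 0], [0.36, 0.004, 0], [0.47, 0.004, 0], [0.47, 0.004, 0]], delta_rot=[[0, 0, 0], [0, 0, 0], [0, 0, 0], [0, 0, 0], [0, 0, 0]], claw=[1, 1, 1, 1, 1])

```text
t: 14.3
eef_pos: [688.0, 168.7, 36.8]
tcp_rot: [3.14, 0.0, 1.632]
ft_force: [0.5, 0.5, -2.1]
opening: 0.13
grip_force: 30.0
```

Emit:
arm_command(delta_pos=[[0, 0, -0.06], [0, 0, -0.11], [0, 0, -0.11], [0, 0, -0.11], [0, 0, -0.11]], delta_rot=[[0, 0, 0], [0, 0, 0], [0, 0, 0], [0, 0, 0], [0, 0, 0]], claw=[1, 1, 1, 1, 1])

```text
t: 14.72
eef_pos: [684.2, 169.3, 11.1]
tcp_rot: [-3.141, 0.0, 1.633]
ft_force: [0.6, 0.1, -0.4]
opening: 0.127
grip_force: 30.0
```

Run:
```python
from h import *
t=state();print(t['eef_pos'],t['tcp_rot'],t['opening'],t['grip_force'],t['ft_force'])
snap('scene','s9')
im=cv2.imread('pics/scene_s9_raw.png');b=cv2.imread('pics/scene_s0_raw.png')
h=cv2.cvtColor(im,cv2.COLOR_BGR2HSV)
m=((h[...,1]<60)&(h[...,2]>90)).astype(np.uint8);m[:160]=0;m[250:]=0;m[:,:325]=0;m[:,375:]=0
n,l,s,c=cv2.connectedComponentsWithStats(m);print([(s[i].tolist(),c[i].round(1).tolist()) for i in range(1,n) if s[i][4]>8])
```

```text
[684.16681706 169.33040338  11.11048458] [-3.14130757e+00  5.93487150e-05  1.63319470e+00] 0.12746057749111106 29.999529096221522 [ 0.60385288  0.11591207 -0.43437195]
[([343, 204, 15, 13, 125], [349.6, 211.1]), ([364, 235, 11, 13, 18], [368.3, 240.9])]
```

Emit:
arm_command(delta_pos=[[0, 0, -0.03], [0, 0, -0.055], [0, 0, -0.064], [0, 0, -0.064], [0, 0, -0.064]], delta_rot=[[0, 0, 0], [0, 0, 0], [0, 0, 0], [0, 0, 0], [0, 0, 0]], claw=[1, 1, 1, 1, 1])

```text
t: 15.18
eef_pos: [684.3, 169.3, -5.1]
tcp_rot: [-3.141, 0.0, 1.633]
ft_force: [-0.3, 0.8, -1.3]
opening: 0.127
grip_force: 30.0
```

Emit:
arm_command(delta_pos=[[0, 0, 0], [0, 0, -0.002], [0, 0, -0.002], [0, 0, -0.002], [0, 0, -0.002]], delta_rot=[[0, 0, 0], [0, 0, 0], [0, 0, 0], [0, 0, 0], [0, 0, 0]], claw=[1, 1, 1, 1, 1])

```text
t: 15.6
eef_pos: [684.4, 169.2, -5.3]
tcp_rot: [3.141, 0.0, 1.633]
ft_force: [0.0, 0.1, -1.6]
opening: 0.133
grip_force: 30.0
```

Emit:
arm_command(delta_pos=[[0, 0, 0], [0, 0, 0], [0, 0, 0], [0, 0, 0], [0, 0, 0]], delta_rot=[[0, 0, 0], [0, 0, 0], [0, 0, 0], [0, 0, 0], [0, 0, 0]], claw=[0.8, 0.7, 0.6, 0.5, 0.5])

```text
t: 16.02
eef_pos: [684.4, 169.3, -5.3]
tcp_rot: [3.141, -0.0, 1.633]
ft_force: [-0.3, -0.2, -0.7]
opening: 0.426
grip_force: 0.0
```

Emit:
arm_command(delta_pos=[[0, 0, 0.06], [0, 0, 0.16], [0, 0, 0.28], [0, 0, 0.4], [0, 0, 0.4]], delta_rot=[[0, 0, 0], [0, 0, 0], [0, 0, 0], [0, 0, 0], [0, 0, 0]], claw=[0.4, 0.3, 0.2, 0, 0])

```text
t: 16.43
eef_pos: [687.0, 169.7, 101.0]
tcp_rot: [3.133, -0.001, 1.633]
ft_force: [0.1, 1.1, -0.3]
opening: 0.774
grip_force: 0.0
```

Emit:
arm_command(delta_pos=[[-0.12, -0.1, 0], [-0.24, -0.2, 0], [-0.36, -0.3, 0], [-0.48, -0.4, 0], [-0.48, -0.4, 0]], delta_rot=[[0, 0, 0], [0, 0, 0], [0, 0, 0], [0, 0, 0], [0, 0, 0]], claw=[0, 0, 0, 0, 0])

```text
t: 16.85
eef_pos: [559.2, 66.4, 94.4]
tcp_rot: [-3.138, 0.0, 1.631]
ft_force: [1.3, -0.1, 0.4]
opening: 0.996
grip_force: 0.0
```

```bash
cat > sp.py <<'E'
from h import *
def spin(cam,path,u,v):
    im=cv2.imread(path);f=8;big=cv2.resize(im,None,fx=f,fy=f,interpolation=cv2.INTER_CUBIC);px=lambda x:(x+.5)/f-.5
    h=cv2.cvtColor(big,cv2.COLOR_BGR2HSV);m=((h[...,1]<70)&(h[...,2]>85)).astype(np.uint8)*255
    k=np.zeros_like(m);cv2.circle(k,(int((u+.5)*f),int((v+.5)*f)),14*f,255,-1);m&=k
    c,_=cv2.findContours(m,cv2.RETR_EXTERNAL,cv2.CHAIN_APPROX_NONE);c=max(c,key=cv2.contourArea)
    x,y,w,hh=cv2.boundingRect(c);return [round(float(q),2) for q in(px(x-.5),px(x+w-.5),px(y-.5),px(y+hh-.5))]
E
python3 - <<'E'
from sp import *
snap('top','t2');snap('scene','s10')
t=state();print(t['eef_pos'])
print(w2p('scene',(684.3,169.3,6)),w2p('top',(682.3,169.3,6)))
print('old',spin('top','pics/top_t0_raw.png',207,177),spin('scene','pics/scene_s0_raw.png',321,185))
print('new',spin('top','pics/top_t2_raw.png',206.3,141.3),spin('scene','pics/scene_s10_raw.png',349,212))
a=cv2.imread('pics/top_t2_raw.png');o=cv2.resize(a[122:162,188:226],None,fx=10,fy=10,interpolation=cv2.INTER_CUBIC)
b=cv2.imread('pics/scene_s10_raw.png');o2=cv2.resize(b[195:235,330:370],None,fx=10,fy=10,interpolation=cv2.INTER_CUBIC)
cv2.imwrite('pics/pad.png',cv2.hconcat([o,o2]))
g=a[130:154,196:217,2];print(g)
E
```

```text
[564.22348439  68.53306812  95.12326944]
[348.25184    215.28439444] [206.35303234 141.31923222]
old [201.25, 213.25, 171.12, 183.0] [312.62, 327.25, 173.88, 194.0]
new [200.12, 212.38, 135.0, 145.25] [340.62, 357.12, 200.5, 221.75]
[[219 219 219 218 226 255 255 244 230 220 219 216 218 220 220 224 224 224
  227 230 229]
 [223 224 224 225 244 255 255 250 253 255 247 217 225 221 220 221 222 221
  221 221 219]
 [228 229 228 229 253 255 254 250 245 250 255 255 254 228 215 227 225 222
  226 226 225]
 [232 232 227 194 249 249 252 253 244 249 252 252 251 251 247 242 233 203
  234 231 231]
 [232 232 230 238 252 249 244 236 231 243 249 244 251 251 244 252 255 252
  240 233 232]
 [230 230 234 251 253 248 238 231 225 184 246 177 216 224 239 250 252 247
  246 246 250]
 [229 229 244 248 253 251 239 201 228 254 252 254 248 212 185 245 247 243
  247 248 246]
 [220 224 249 247 250 248 229 232 216 207 177 255 254 252 245 195 251 249
  246 248 250]
 [211 221 251 249 247 236 244 227 255 246 115 202 255 254 255 249 205 255
  252 249 251]
 [214 231 250 249 224 238 251 231 223 182  87  85 105 137 228 213 
[... 569 characters left out ...]
1 250 251 253 176 129 118 124 123 124 125 118  77  56 111 130
  128 125 127]
 [251 252 254 254 253 255 234 128 122 123 124 124 124 119  76  48  88 131
  128 129 129]
 [160 222 251 252 254 255 179 129 122 124 124 124 125 117  64  65 116 135
  131 130 131]
 [223 217 168 179 243 255 131 130 122 124 124 124 126 118  51  54  98 136
  133 133 134]
 [226 226 227 226 220 170 118 132 123 124 124 125 127 118  46  76 136 138
  134 134 135]
 [221 221 221 222 222 210 116 128 123 124 125 123 126 118  45  47  91 140
  138 136 136]
 [217 216 218 220 223 215 130 124 123 123 124 125 126 115  44  49  88 133
  138 137 137]
 [224 223 224 225 228 220 106 122 125 124 125 124 126 112  42  49  65  93
  144 139 139]]
```

Emit:
arm_command(delta_pos=[[-0.08, -0.12, 0], [-0.16, -0.24, 0], [-0.24, -0.36, 0], [-0.3, -0.43, 0], [-0.3, -0.43, 0]], delta_rot=[[0, 0, 0], [0, 0, 0], [0, 0, 0], [0, 0, 0], [0, 0, 0]], claw=[0, 0, 0, 0, 0])

```text
t: 17.37
eef_pos: [488.3, -40.2, 94.6]
tcp_rot: [-3.141, 0.0, 1.631]
ft_force: [-0.2, -0.1, -0.1]
opening: 0.999
grip_force: 0.0
```

Emit:
arm_command(delta_pos=[[-0.08, -0.12, 0], [-0.16, -0.24, 0], [-0.223, -0.319, -0.05], [-0.223, -0.319, -0.1], [-0.223, -0.319, -0.15]], delta_rot=[[0, 0, 0], [0, 0, 0], [0, 0, 0], [0, 0, 0], [0, 0, 0]], claw=[0, 0, 0, 0, 0])

```text
t: 17.78
eef_pos: [434.8, -119.0, 56.9]
tcp_rot: [3.14, 0.001, 1.631]
ft_force: [0.5, 0.2, -0.4]
opening: 1.0
grip_force: 0.0
```

Run:
```python
from sp import *
snap('top','t3');snap('scene','s11')
t=state();print(t['eef_pos'])
print('new',spin('top','pics/top_t3_raw.png',206.3,141.3),spin('scene','pics/scene_s11_raw.png',349,212))
a=cv2.imread('pics/top_t3_raw.png')
print(a[130:154,196:218,0]);print(cv2.imread('pics/top_t0_raw.png')[130:154,196:218,0])
```

```text
[ 434.25069636 -117.83096709   55.88857904]
new [200.12, 212.5, 135.0, 147.12] [340.75, 357.12, 200.5, 221.62]
[[ 84  84  84  82 106 195 156 116  96  85  84  81  83  85  86  87  88  88
   89  89  91  91]
 [ 87  87  87  89 108 147 149 128 137 143 120  87  94  84  85  87  85  88
   88  86  87  85]
 [ 89  88  88  93 131 148 145 131 122 130 141 155 187 100  84  89  87  85
   89  88  88  89]
 [ 93  92  89  76 128 126 135 138 120 128 132 132 131 131 125 115  98  79
   94  92  92  92]
 [ 92  92  92 107 135 128 120 111 105 117 128 117 128 130 120 133 142 134
  111  97  94  90]
 [ 91  91  95 131 137 127 114 107 113 115 173 124 130 113 114 126 132 127
  126 123 127 103]
 [ 91  91 110 129 136 130 123 139 200 236 231 235 228 175 116 120 121 119
  126 127 125 123]
 [ 86  89 125 124 127 137 180 199 176 165 142 231 230 230 221 136 125 127
  124 126 130 140]
 [ 79  87 130 127 130 175 221 187 230 212  95 163 226 226 233 222  96 128
  130 127 131 132]
 [ 81  99 130 125 124 215 230 192 181 165  78  69  93 141 228 223 139  76
  140 126 123 111]
 [ 88 116 136 133 148 255 235 237  91  71  73  76  88 109 1
[... 2776 characters left out ...]
8 118 106  91  75 105 129 118
  101  66  40  60]
 [119 123 130 129 124 124 129 108  80  77  86  79  82  76  97 135 130 121
  107  37  56  85]
 [ 63  92 118 120 124 130 130 131 113  87  94 115 136 129 119 123 116 120
  110  39  60  81]
 [ 80  76  59  72 107 130 126 134 127 113 106 123 130 119 111 109 116 119
   60  52  80  78]
 [ 82  83  82  80  76  64  98 145 117 112 121 127 127 119 119 122 125 126
   35  50  79  77]
 [ 80  78  80  79  77  78  74  61  57 100 131 114 126 132 119 122 119  88
   42  64  85  85]
 [ 77  79  78  79  78  78  80  80  82  73  47  65 109 129 107 121 118  39
   57  89  87  86]
 [ 80  82  81  81  83  83  83  82  82  83  83  81  76  63  74 115 128  40
   63  85  83  81]]
```

Run:
```python
from h import *
for cam,p,(rs,rr) in(('top','pics/top_t0_raw.png',((265,205,330,225),(205,198,255,230))),('scene','pics/scene_s0_raw.png',((165,175,232,212),(245,148,302,188)))):
    im=cv2.imread(p);f=6;B=cv2.resize(im,None,fx=f,fy=f,interpolation=cv2.INTER_CUBIC);h=cv2.cvtColor(B,cv2.COLOR_BGR2HSV)
    def big(m,r):
        k=np.zeros_like(m);k[r[1]*f:r[3]*f,r[0]*f:r[2]*f]=1;m=m&k
        c,_=cv2.findContours(m.astype(np.uint8),cv2.RETR_EXTERNAL,cv2.CHAIN_APPROX_NONE);c=max(c,key=cv2.contourArea);return c
    H,S,V=[h[...,i].astype(int) for i in range(3)]
    st=(((H>20)&(H<35)&(S>110)&(V>130))|((S<70)&(V>150))).astype(np.uint8);st=cv2.morphologyEx(st,cv2.MORPH_CLOSE,np.ones((15,15),np.uint8))
    W=[]
    def world(c,z): return np.array([p2w(cam,(x+.5)/f-.5,(y+.5)/f-.5,z)[:2] for x,y in c.reshape(-1,2)[::3]],np.float32)
    w=world(big(st,rs),6);r=cv2.minAreaRect(w);print(cam,'stick',np.round(r[0],1),np.round(r[1],1),round(r[2],1))
    pl=((S<75)&(V<110)).astype(np.uint8);pl=cv2.morphologyEx(pl,cv2.MORPH_OPEN,np.ones((31,31),np.uint8))
    w=world(big(pl,rr),4);r=cv2.minAreaRect(w);print(cam,'rest',np.round(r[0],1),np.round(r[1],1),round(r[2],1))
    br=((H>12)&(H<28)&(S>120)&(V>110)).astype(np.uint8)
```

```text
top stick [ 432.7 -118.9] [ 10.8 150.8] 4.7Traceback (most recent call last):
  File "<stdin>", line 13, in <module>
  File "<stdin>", line 6, in big
ValueError: max() iterable argument is empty
```

Run:
```python
from h import *
for cam,p,rs,rr,px in(('top','pics/top_t0_raw.png',(265,205,330,225),(203,198,257,230),(230,213)),('scene','pics/scene_s0_raw.png',(165,175,232,212),(243,148,304,190),(272,172))):
    im=cv2.imread(p);f=6;B=cv2.resize(im,None,fx=f,fy=f,interpolation=cv2.INTER_CUBIC);h=cv2.cvtColor(B,cv2.COLOR_BGR2HSV)
    H,S,V=[h[...,i].astype(int) for i in range(3)]
    print(cam,h[px[1]*f,px[0]*f])
    def rect(m,r,z,k):
        o=np.zeros(m.shape,np.uint8);o[r[1]*f:r[3]*f,r[0]*f:r[2]*f]=m[r[1]*f:r[3]*f,r[0]*f:r[2]*f]
        o=cv2.morphologyEx(cv2.morphologyEx(o,cv2.MORPH_CLOSE,np.ones((k,k),np.uint8)),cv2.MORPH_OPEN,np.ones((9,9),np.uint8))
        c,_=cv2.findContours(o,cv2.RETR_EXTERNAL,cv2.CHAIN_APPROX_NONE)
        if not c: return None
        c=max(c,key=cv2.contourArea);w=np.array([p2w(cam,(x+.5)/f-.5,(y+.5)/f-.5,z)[:2] for x,y in c.reshape(-1,2)[::3]],np.float32)
        r=cv2.minAreaRect(w);return np.round(r[0],1),np.round(r[1],1),round(r[2],1)
    print(cam,'stick',rect(((H>20)&(H<35)&(S>110)&(V>130))|((S<70)&(V>150)),rs,6,15))
    print(cam,'rest',rect((S<80)&(V>45)&(V<140),rr,4,41))
```

```text
top [ 18  26 117]
top stick (array([ 432.8, -118.9]), array([ 10.8, 149.1]), 4.6)
top rest (array([444.2,  98.3]), array([ 49.1, 118.6]), 2.9)
scene [14 35 94]
scene stick (array([ 437.5, -119.6]), array([ 14.7, 148.7]), 4.4)
scene rest (array([452.8,  87.1]), array([ 70.3, 136.3]), 15.1)
```

Emit:
arm_command(delta_pos=[[0, 0, -0.05], [0, 0, -0.12], [0, 0, -0.2], [0, 0, -0.26], [0, 0, -0.28]], delta_rot=[[0, 0, 0], [0, 0, 0], [0, 0, 0], [0, 0, 0], [0, 0, 0]], claw=[0.5, 0.5, 0.5, 0.5, 0.5])

```text
t: 18.3
eef_pos: [434.4, -117.4, -14.1]
tcp_rot: [-3.141, -0.001, 1.634]
ft_force: [0.3, 0.3, 0.0]
opening: 0.706
grip_force: 0.0
```

Emit:
arm_command(delta_pos=[[0, 0, -0.02], [0, 0, -0.04], [0, 0, -0.058], [0, 0, -0.058], [0, 0, -0.058]], delta_rot=[[0, 0, 0], [0, 0, 0], [0, 0, 0], [0, 0, 0], [0, 0, 0]], claw=[0.5, 0.5, 0.5, 0.5, 0.5])

```text
t: 18.72
eef_pos: [433.8, -118.0, -27.1]
tcp_rot: [3.141, 0.0, 1.633]
ft_force: [-0.6, -0.5, 1.1]
opening: 0.503
grip_force: 0.0
```

Emit:
arm_command(delta_pos=[[0, 0, -0.004], [0, 0, -0.007], [0, 0, -0.007], [0, 0, -0.007], [0, 0, -0.007]], delta_rot=[[0, 0, 0], [0, 0, 0], [0, 0, 0], [0, 0, 0], [0, 0, 0]], claw=[0.5, 0.5, 0.6, 0.8, 0.8])

```text
t: 19.13
eef_pos: [433.7, -118.0, -29.0]
tcp_rot: [3.141, 0.0, 1.633]
ft_force: [0.4, -0.3, 0.2]
opening: 0.346
grip_force: 0.0
```

Emit:
arm_command(delta_pos=[[0, 0, 0], [0, 0, 0], [0, 0, 0], [0, 0, 0], [0, 0, 0]], delta_rot=[[0, 0, 0], [0, 0, 0], [0, 0, 0], [0, 0, 0], [0, 0, 0]], claw=[1, 1, 1, 1, 1])

```text
t: 19.55
eef_pos: [433.7, -118.0, -29.1]
tcp_rot: [3.141, 0.0, 1.633]
ft_force: [0.2, -0.5, 1.1]
opening: 0.088
grip_force: 30.0
```

Emit:
arm_command(delta_pos=[[0, 0, 0], [0, 0, 0], [0, 0, 0], [0, 0, 0], [0, 0, 0]], delta_rot=[[0, 0, 0], [0, 0, 0], [0, 0, 0], [0, 0, 0], [0, 0, 0]], claw=[1, 1, 1, 1, 1])

```text
t: 19.97
eef_pos: [433.7, -118.0, -29.1]
tcp_rot: [3.141, 0.0, 1.633]
ft_force: [0.1, 0.2, 2.1]
opening: 0.089
grip_force: 30.0
```

Emit:
arm_command(delta_pos=[[0, 0, 0.04], [0, 0, 0.12], [0, 0, 0.24], [0, 0, 0.28], [0, 0, 0.28]], delta_rot=[[0, 0, 0], [0, 0, 0], [0, 0, 0], [0, 0, 0], [0, 0, 0]], claw=[1, 1, 1, 1, 1])

```text
t: 20.38
eef_pos: [434.6, -118.4, 42.9]
tcp_rot: [3.138, 0.002, 1.633]
ft_force: [0.4, -0.4, -0.1]
opening: 0.088
grip_force: 30.0
```

Emit:
arm_command(delta_pos=[[0.01, 0.1, 0], [0.02, 0.22, 0], [0.03, 0.34, 0], [0.03, 0.44, 0], [0.03, 0.44, 0]], delta_rot=[[0, 0, -0.008], [0, 0, -0.008], [0, 0, -0.008], [0, 0, -0.008], [0, 0, -0.008]], claw=[1, 1, 1, 1, 1])

```text
t: 20.8
eef_pos: [440.2, -4.9, 40.0]
tcp_rot: [-3.14, -0.001, 1.623]
ft_force: [0.3, 0.0, -0.6]
opening: 0.09
grip_force: 30.0
```

Emit:
arm_command(delta_pos=[[0.01, 0.12, 0], [0.02, 0.24, 0], [0.02, 0.34, 0], [0.02, 0.41, 0], [0.02, 0.429, 0]], delta_rot=[[0, 0, 0], [0, 0, 0], [0, 0, 0], [0, 0, 0], [0, 0, 0]], claw=[1, 1, 1, 1, 1])

```text
t: 21.22
eef_pos: [445.7, 100.8, 40.1]
tcp_rot: [-3.141, -0.0, 1.622]
ft_force: [-0.4, 0.0, -0.3]
opening: 0.088
grip_force: 30.0
```

Emit:
arm_command(delta_pos=[[0, 0, -0.05], [0, 0, -0.1], [0, 0, -0.1], [0, 0, -0.1], [0, 0, -0.1]], delta_rot=[[0, 0, 0], [0, 0, 0], [0, 0, 0], [0, 0, 0], [0, 0, 0]], claw=[1, 1, 1, 1, 1])

```text
t: 21.63
eef_pos: [446.2, 98.7, 16.0]
tcp_rot: [-3.141, 0.0, 1.62]
ft_force: [0.7, 0.5, 1.0]
opening: 0.093
grip_force: 30.0
```

```bash
cat > st.py <<'E'
from h import *
def yel(cam,n,z,r):
    snap(cam,n);im=cv2.imread(f'pics/{cam}_{n}_raw.png');h=cv2.cvtColor(im,cv2.COLOR_BGR2HSV);H,S,V=[h[...,i].astype(int) for i in range(3)]
    m=(((H>22)&(H<35)&(S>110)&(V>120))|((S<60)&(V>150))).astype(np.uint8);o=np.zeros_like(m);o[r[1]:r[3],r[0]:r[2]]=m[r[1]:r[3],r[0]:r[2]]
    k,l,s,c=cv2.connectedComponentsWithStats(o)
    for i in range(1,k):
        if s[i][4]>=6: print(cam,s[i].tolist(),c[i].round(1).tolist(),p2w(cam,*c[i],z))
E
python3 - <<'E'
from st import *
t=state();print(t['eef_pos'],t['tcp_rot'],t['opening'])
z=t['eef_pos'][2]+29+6
yel('top','t4',z,(190,195,270,235));yel('scene','s12',z,(235,130,310,200))
t=t['eef_pos']
for c in('top','scene'):print(c,[w2p(c,(t[0]-.05*d,t[1]+d,z)).round(1) for d in(-75,-45,45,75)],[w2p(c,(446.1-1.9*(c=='top')-.05*d,98.3+d,22)).round(1) for d in(-45,45)])
E
```

```text
[446.2146204   98.6835744   15.98947418] [-3.14134161e+00  4.88066889e-05  1.61982930e+00] 0.0926071271406053
top [array([252.2, 210.8]), array([242.6, 211.5]), array([213.8, 213.6]), array([204.2, 214.3])] [array([243.1, 212.5]), array([214.8, 214.6])]
scene [array([250.1, 166.3]), array([259.8, 162.3]), array([287.5, 151.1]), array([296.4, 147.5])] [array([259.5, 170.7]), array([286.8, 159.3])]
```

Run:
```python
from h import *
for cam,n,r,z in(('top','t4',(195,195,262,235),51),('scene','s12',(235,130,310,200),51)):
    im=cv2.imread(f'pics/{cam}_{n}_raw.png');h=cv2.cvtColor(im,cv2.COLOR_BGR2HSV);H,S,V=[h[...,i].astype(int) for i in range(3)]
    for nm,m in(('yel',(H>20)&(H<38)&(S>90)&(V>40)),('white',(S<60)&(V>100))):
        o=np.zeros(H.shape,np.uint8);o[r[1]:r[3],r[0]:r[2]]=m[r[1]:r[3],r[0]:r[2]]
        k,l,s,c=cv2.connectedComponentsWithStats(o)
        for i in range(1,k):
            if s[i][4]>=5: print(cam,nm,s[i].tolist(),c[i].round(1).tolist(),p2w(cam,*c[i],z))
```

```text
top yel [248, 211, 5, 2, 9] [249.8, 211.4] [448.1  31.3  51. ]
scene yel [280, 154, 5, 3, 9] [281.3, 155.0] [450.2 119.8  51. ]
scene yel [251, 157, 21, 12, 65] [261.2, 163.0] [452.7  55.5  51. ]
scene white [265, 189, 5, 1, 5] [267.0, 189.0] [545.6  17.8  51. ]
```

Emit:
arm_command(delta_pos=[[0, 0, -0.03], [0, 0, -0.06], [0, 0, -0.085], [0, 0, -0.09], [0, 0, -0.09]], delta_rot=[[0, 0, 0], [0, 0, 0], [0, 0, 0], [0, 0, 0], [0, 0, 0]], claw=[1, 1, 1, 1, 1])

```text
t: 22.15
eef_pos: [445.9, 99.2, -7.1]
tcp_rot: [-3.141, 0.0, 1.621]
ft_force: [-0.4, -0.1, 1.1]
opening: 0.091
grip_force: 30.0
```

Emit:
arm_command(delta_pos=[[0, 0, -0.001], [0, 0, -0.002], [0, 0, -0.002], [0, 0, -0.002], [0, 0, -0.002]], delta_rot=[[0, 0, 0], [0, 0, 0], [0, 0, 0], [0, 0, 0], [0, 0, 0]], claw=[1, 1, 1, 1, 1])

```text
t: 22.57
eef_pos: [445.9, 99.2, -7.2]
tcp_rot: [-3.141, 0.0, 1.621]
ft_force: [-1.1, -1.0, 5.7]
opening: 0.085
grip_force: 30.0
```

Emit:
arm_command(delta_pos=[[0, 0, 0], [0, 0, 0], [0, 0, 0], [0, 0, 0], [0, 0, 0]], delta_rot=[[0, 0, 0], [0, 0, 0], [0, 0, 0], [0, 0, 0], [0, 0, 0]], claw=[0.9, 0.8, 0.7, 0.6, 0.6])

```text
t: 22.98
eef_pos: [446.1, 99.3, -7.2]
tcp_rot: [3.142, 0.0, 1.62]
ft_force: [0.2, -0.9, 0.3]
opening: 0.323
grip_force: 0.0
```

Emit:
arm_command(delta_pos=[[0, 0, 0.04], [0, 0, 0.12], [0, 0, 0.24], [0, 0, 0.36], [0, 0, 0.44]], delta_rot=[[0, 0, 0], [0, 0, 0], [0, 0, 0], [0, 0, 0], [0, 0, 0]], claw=[0.6, 0.5, 0.3, 0.2, 0])

```text
t: 23.4
eef_pos: [446.4, 99.3, 105.1]
tcp_rot: [3.14, -0.0, 1.621]
ft_force: [-0.0, -0.3, -0.5]
opening: 0.625
grip_force: 0.0
```

Emit:
arm_command(delta_pos=[[0.04, -0.12, 0.04], [0.08, -0.24, 0.08], [0.12, -0.38, 0.12], [0.16, -0.52, 0.16], [0.2, -0.6, 0.2]], delta_rot=[[0, 0, -0.08], [0, 0, -0.16], [0, 0, -0.23], [0, 0, -0.3], [0, 0, -0.36]], claw=[0, 0, 0, 0, 0])

```text
t: 23.82
eef_pos: [496.4, -53.5, 153.5]
tcp_rot: [3.141, 0.0, 1.048]
ft_force: [0.2, -0.3, -0.5]
opening: 0.963
grip_force: 0.0
```

Run:
```python
from st import *
t=state();print(t['eef_pos'],t['tcp_rot'],t['opening'])
for cam,n,r in(('top','t5',(195,195,262,235)),('scene','s13',(235,130,310,190))):
    snap(cam,n);im=cv2.imread(f'pics/{cam}_{n}_raw.png');h=cv2.cvtColor(im,cv2.COLOR_BGR2HSV);H,S,V=[h[...,i].astype(int) for i in range(3)]
    m=((H>20)&(H<38)&(S>90)&(V>100))|((S<60)&(V>150))
    o=np.zeros(H.shape,np.uint8);o[r[1]:r[3],r[0]:r[2]]=m[r[1]:r[3],r[0]:r[2]]
    o=cv2.morphologyEx(o,cv2.MORPH_CLOSE,np.ones((3,3),np.uint8))
    k,l,s,c=cv2.connectedComponentsWithStats(o);i=1+np.argmax(s[1:,4])
    v,u=np.where(l==i);w=np.array([p2w(cam,a,b,27)[:2] for a,b in zip(u,v)],np.float32);q=cv2.minAreaRect(w)
    print(cam,s[i],np.round(q[0],1),np.round(q[1],1),q[2])
```

```text
[496.3697696  -53.54338173 153.49990713] [3.14107868e+00 1.92452057e-04 1.04822554e+00] 0.9630995371678985
top [206 211  42   6 120] [444.5 105.9] [ 10.1 130.5] 2.5208353996276855
scene [250 155  47  21 183] [449.6  97.1] [ 16.2 146.3] 2.832099437713623
```

Run:
```python
from h import *
a=cv2.imread('pics/top_t0_raw.png').astype(int);b=cv2.imread('pics/top_t5_raw.png').astype(int)
for v in range(124,222,8): print(v,a[v,386:402].sum(1)//3, b[v,386:402].sum(1)//3)
print(a[122:132,394:399].sum(2)//3);print(a[214:223,389:397].sum(2)//3)
s=cv2.imread('pics/scene_s0_raw.png').astype(int)
```

```text
124 [130 131 132 131 132 133 133 135 134 137 138 138 138 139 139 140] [137 139 139 140 139 142 142 144 143 144 147 147 147 147 148 148]
132 [150 152 162 163 164 164 166 164 174 244 242 131 150 151 150 151] [158 159 173 172 175 175 176 175 184 249 249 140 158 159 159 158]
140 [165 165 164 164 164 165 166 163 230 239 253 121 130 133 134 134] [174 174 175 173 175 175 176 173 238 246 255 130 139 141 142 143]
148 [166 166 164 163 165 166 166 162 251 243 216  86  78  79  81  79] [176 177 174 174 176 176 176 171 254 249 226  93  83  86  86  85]
156 [167 165 165 166 166 165 168 134 237 247 152  77  75  76  77  77] [177 177 174 176 177 175 177 143 244 251 162  83  80  82  81  82]
164 [168 164 163 166 164 164 163 185 237 246 131  68  72  73  74  73] [177 175 174 177 175 174 173 197 244 251 138  72  77  79  78  79]
172 [166 163 162 165 163 161 161 216 237 251 145  71  76  76  77  77] [176 174 172 176 173 172 171 226 243 254 156  75  81  82  81  84]
180 [165 162 163 164 162 163 161 229 241 214 111  65  67  69  69  69] [175 173 173 173 173 173 171 238 247 224 117  68  72  74  73  73]
188 [162 161
[... 482 characters left out ...]
 174 144 235 250 192  94  77  80  82  81  81  81]
220 [66 66 68 68 69 67 69 69 69 71 70 70 72 71 72 71] [71 71 72 71 72 73 72 73 74 74 75 74 75 77 76 77]
[[136 137 138 138 139]
 [139 140 141 140 141]
 [134 137 138 138 138]
 [137 137 139 141 142]
 [143 142 143 145 147]
 [132 229 187 153 146]
 [157 253 231 155 139]
 [186 245 241 138 140]
 [185 244 240 122 142]
 [177 244 241 125 144]]
[[161 164 138 226 245 172  82  69]
 [161 164 161 231 246 169  77  68]
 [163 166 182 237 249 164  74  68]
 [161 152 148 195 223 142  73  68]
 [118 105  87 101 128  99  71  68]
 [ 64  64  65  64  64  66  69  69]
 [ 68  69  67  69  69  69  71  70]
 [ 73  73  73  73  74  74  72  73]
 [ 71  72  74  74  74  75  74  75]]
```

Run:
```python
from h import *
A=p2w('top',395.62,126.6,146);B=p2w('top',392.65,217.4,146);print(A,B,(A+B)/2,np.linalg.norm(A-B),np.degrees(np.arctan2(A[1]-B[1],A[0]-B[0])))
for v,u in((132,395.45),(172,394.3),(180,394.1),(212,392.85)):print(p2w('top',u,v,146))
```

```text
[ 686.1 -411.1  146. ] [ 416.2 -387.8  146. ] [ 551.15 -399.45  146.  ] 270.90385748453275 -4.9340127471790405
[ 669.7 -409.6  146. ]
[ 549.7 -399.3  146. ]
[ 526.  -397.5  146. ]
[ 431.9 -389.1  146. ]
```

Emit:
arm_command(delta_pos=[[0.015, -0.1, 0], [0.03, -0.2, 0], [0.05, -0.3, 0], [0.07, -0.42, 0], [0.08, -0.48, 0]], delta_rot=[[0, 0, -0.06], [0, 0, -0.13], [0, 0, -0.2], [0, 0, -0.27], [0, 0, -0.34]], claw=[0, 0, 0, 0, 0])

```text
t: 24.33
eef_pos: [516.3, -172.5, 152.5]
tcp_rot: [3.142, 0.0, 0.516]
ft_force: [-0.1, -0.2, -1.2]
opening: 0.999
grip_force: 0.0
```

Emit:
arm_command(delta_pos=[[0.015, -0.1, 0], [0.03, -0.2, 0], [0.05, -0.3, 0], [0.07, -0.42, 0], [0.08, -0.48, 0]], delta_rot=[[0, 0, -0.06], [0, 0, -0.13], [0, 0, -0.2], [0, 0, -0.27], [0, 0, -0.34]], claw=[0, 0, 0, 0, 0])

```text
t: 24.75
eef_pos: [536.3, -292.6, 152.3]
tcp_rot: [3.141, 0.0, -0.018]
ft_force: [0.6, -0.4, 0.4]
opening: 0.999
grip_force: 0.0
```

Emit:
arm_command(delta_pos=[[0.015, -0.1, 0], [0.03, -0.2, 0], [0.04, -0.3, 0], [0.04, -0.35, 0], [0.04, -0.35, 0]], delta_rot=[[0, 0, -0.02], [0, 0, -0.04], [0, 0, -0.04], [0, 0, -0.04], [0, 0, -0.04]], claw=[0, 0, 0, 0, 0])

```text
t: 25.17
eef_pos: [545.8, -379.6, 152.0]
tcp_rot: [-3.141, 0.001, -0.076]
ft_force: [0.2, 0.7, -0.2]
opening: 0.998
grip_force: 0.0
```

Run:
```python
from h import *
s=state();print(s['eef_pos'],s['tcp_rot'],s['joints'])
```

```text
[ 545.79717974 -379.553108    151.96050653] [-3.14130549e+00  7.69553341e-04 -7.64821215e-02] [-7.06828407e-01  5.77188948e-01  1.48698825e+00 -2.51515034e-04
  1.07820640e+00  9.40569183e-01]
```

Emit:
arm_command(delta_pos=[[0.026, -0.08, 0], [0.026, -0.08, 0], [0.026, -0.08, -0.08], [0.026, -0.08, -0.16], [0.026, -0.08, -0.2]], delta_rot=[[0, 0, -0.006], [0, 0, -0.006], [0, 0, -0.006], [0, 0, -0.006], [0, 0, -0.006]], claw=[0, 0, 0, 0, 0])

```text
t: 25.58
eef_pos: [551.9, -396.0, 100.8]
tcp_rot: [-3.14, 0.002, -0.084]
ft_force: [-0.3, 0.0, -0.1]
opening: 1.002
grip_force: 0.0
```

Emit:
arm_command(delta_pos=[[0, 0, -0.02], [0, 0, -0.032], [0, 0, -0.032], [0, 0, -0.032], [0, 0, -0.032]], delta_rot=[[0, 0, 0], [0, 0, 0], [0, 0, 0], [0, 0, 0], [0, 0, 0]], claw=[0.3, 0.5, 0.7, 0.7, 0.7])

```text
t: 26.0
eef_pos: [553.0, -398.4, 95.8]
tcp_rot: [3.141, -0.001, -0.085]
ft_force: [-0.3, -0.5, 0.1]
opening: 0.706
grip_force: 0.0
```

Emit:
arm_command(delta_pos=[[0, 0, 0], [0, 0, 0], [0, 0, 0], [0, 0, 0], [0, 0, 0]], delta_rot=[[0, 0, 0], [0, 0, 0], [0, 0, 0], [0, 0, 0], [0, 0, 0]], claw=[0.75, 0.75, 0.75, 0.75, 0.75])

```text
t: 26.42
eef_pos: [552.6, -398.3, 95.0]
tcp_rot: [3.141, -0.0, -0.085]
ft_force: [0.0, -1.3, -0.5]
opening: 0.354
grip_force: 0.0
```

Run:
```python
from h import *
s=state();print(s['eef_pos'],s['tcp_rot'],s['opening'],s['ft_force'])
```

```text
[ 552.62435889 -398.27331192   94.99068492] [ 3.14145180e+00 -2.38325944e-05 -8.54369678e-02] 0.3544450696738885 [ 0.02947471 -1.26252544 -0.50564309]
```

Emit:
arm_command(delta_pos=[[0, -0.004, 0], [0, -0.004, 0], [0, -0.004, 0], [0, -0.004, 0], [0, -0.004, 0]], delta_rot=[[0, 0, 0], [0, 0, 0], [0, 0, 0], [0, 0, 0], [0, 0, 0]], claw=[0.8, 0.84, 0.86, 0.88, 0.88])

```text
t: 26.83
eef_pos: [552.6, -399.3, 94.9]
tcp_rot: [3.142, 0.0, -0.085]
ft_force: [0.9, 1.0, 0.1]
opening: 0.123
grip_force: 0.0
```

Emit:
arm_command(delta_pos=[[0, 0, 0], [0, 0, 0], [0, 0, 0], [0, 0, 0], [0, 0, 0]], delta_rot=[[0, 0, 0], [0, 0, 0], [0, 0, 0], [0, 0, 0], [0, 0, 0]], claw=[0.9, 0.92, 0.95, 1, 1])

```text
t: 27.25
eef_pos: [552.7, -399.1, 94.9]
tcp_rot: [-3.142, 0.0, -0.085]
ft_force: [0.5, 0.1, 0.5]
opening: 0.087
grip_force: 30.0
```

Emit:
arm_command(delta_pos=[[0, 0, 0.03], [0, 0, 0.08], [0, 0, 0.16], [0, 0, 0.25], [0, 0, 0.32]], delta_rot=[[0, 0, 0], [0, 0, 0], [0, 0, 0], [0, 0, 0], [0, 0, 0]], claw=[1, 1, 1, 1, 1])

```text
t: 27.67
eef_pos: [552.8, -399.4, 177.3]
tcp_rot: [3.141, -0.001, -0.085]
ft_force: [0.3, -1.3, -4.4]
opening: 0.083
grip_force: 30.0
```

Emit:
arm_command(delta_pos=[[0, 0, 0.06], [0, 0, 0.11], [0, 0, 0.14], [0, 0, 0.14], [0, 0, 0.14]], delta_rot=[[0, 0, 0], [0, 0, 0], [0, 0, 0], [0, 0, 0], [0, 0, 0]], claw=[1, 1, 1, 1, 1])

```text
t: 28.08
eef_pos: [552.5, -399.2, 210.0]
tcp_rot: [3.141, -0.0, -0.085]
ft_force: [-0.6, 0.3, -5.0]
opening: 0.083
grip_force: 30.0
```

Run:
```python
from h import *
s=state();print(s['eef_pos'],s['tcp_rot'],s['opening'],s['ft_force'],s['moment'],s['joints'])
```

```text
[ 552.54006261 -399.17546124  210.04820952] [ 3.14137532e+00 -1.07869449e-04 -8.54106961e-02] 0.08267056146520319 [-0.59322262  0.28223212 -5.01783828] [0.07989183 0.02181792 0.04741376] [-7.22405710e-01  5.51803909e-01  1.37189003e+00 -1.17818853e-04
  1.21768274e+00  9.33842057e-01]
```

Emit:
arm_command(delta_pos=[[0.005, 0.04, 0], [0.01, 0.11, 0], [0.02, 0.2, 0], [0.03, 0.3, 0], [0.045, 0.4, 0]], delta_rot=[[0, 0, 0.01], [0, 0, 0.02], [0, 0, 0.03], [0, 0, 0.04], [0, 0, 0.05]], claw=[1, 1, 1, 1, 1])

```text
t: 28.5
eef_pos: [563.4, -296.6, 209.2]
tcp_rot: [-3.141, 0.001, -0.005]
ft_force: [0.2, 0.3, -5.0]
opening: 0.083
grip_force: 30.0
```

Emit:
arm_command(delta_pos=[[0, 0.1, 0], [0, 0.2, 0], [0, 0.3, 0], [0, 0.4, 0], [0, 0.5, 0]], delta_rot=[[0, 0, 0.01], [0, 0, 0.02], [0, 0, 0.03], [0, 0, 0.045], [0, 0, 0.061]], claw=[1, 1, 1, 1, 1])

```text
t: 28.92
eef_pos: [563.1, -171.3, 209.4]
tcp_rot: [-3.141, 0.001, 0.092]
ft_force: [0.5, 0.1, -5.4]
opening: 0.081
grip_force: 30.0
```

Emit:
arm_command(delta_pos=[[0, 0.1, 0], [0, 0.2, 0], [0, 0.3, 0], [0, 0.4, 0], [0, 0.5, 0]], delta_rot=[[0, 0, 0], [0, 0, 0], [0, 0, 0], [0, 0, 0], [0, 0, 0]], claw=[1, 1, 1, 1, 1])

```text
t: 29.33
eef_pos: [562.8, -46.5, 209.5]
tcp_rot: [-3.141, 0.001, 0.091]
ft_force: [0.0, 0.7, -5.3]
opening: 0.082
grip_force: 30.0
```

Run:
```python
from h import *
s=state();print(s['eef_pos'],s['tcp_rot'],s['opening'],s['ft_force'],s['joints'])
```

```text
[562.77759    -46.53734882 209.47715495] [-3.14106839e+00  9.79113424e-04  9.06103355e-02] 0.08185376975418837 [ 0.04649384  0.71319096 -5.25365111] [-1.99590888e-01  3.78603691e-01  1.67387673e+00  2.50551769e-04
  1.09020044e+00  1.28047941e+00]
```

Emit:
arm_command(delta_pos=[[0, 0.1, 0], [0, 0.2, 0], [0, 0.3, 0], [0, 0.4, 0], [0, 0.5, 0]], delta_rot=[[0, 0, 0], [0, 0, 0], [0, 0, 0], [0, 0, 0], [0, 0, 0]], claw=[1, 1, 1, 1, 1])

```text
t: 29.75
eef_pos: [562.4, 78.3, 209.4]
tcp_rot: [-3.141, 0.001, 0.091]
ft_force: [0.0, -0.5, -4.8]
opening: 0.084
grip_force: 30.0
```

Emit:
arm_command(delta_pos=[[0, 0.1, 0], [0, 0.2, 0], [0, 0.3, 0], [0, 0.4, 0], [0, 0.5, 0]], delta_rot=[[-0.015, -0.001, 0], [-0.03, -0.003, 0], [-0.047, -0.004, 0], [-0.065, -0.006, 0], [-0.083, -0.0075, 0]], claw=[1, 1, 1, 1, 1])

```text
t: 30.17
eef_pos: [562.3, 203.0, 209.5]
tcp_rot: [3.009, 0.0, 0.091]
ft_force: [-0.1, -0.9, -5.3]
opening: 0.083
grip_force: 30.0
```

Emit:
arm_command(delta_pos=[[0, 0.09, 0], [0, 0.17, 0], [0, 0.24, 0], [0, 0.3, 0], [0, 0.34, 0]], delta_rot=[[-0.015, -0.001, 0], [-0.03, -0.003, 0], [-0.047, -0.004, 0], [-0.065, -0.006, 0], [-0.083, -0.0075, 0]], claw=[1, 1, 1, 1, 1])

```text
t: 30.58
eef_pos: [562.1, 288.3, 209.3]
tcp_rot: [2.879, 0.001, 0.092]
ft_force: [0.1, -0.1, -5.5]
opening: 0.083
grip_force: 30.0
```

Emit:
arm_command(delta_pos=[[0, 0, 0], [0, 0, 0], [0, 0, 0], [0, 0, 0], [0, 0, 0]], delta_rot=[[0, 0, 0], [0, 0, 0], [0, 0, 0], [0, 0, 0], [0, 0, 0]], claw=[1, 1, 1, 1, 1])

```text
t: 31.0
eef_pos: [563.8, 285.1, 210.1]
tcp_rot: [2.88, -0.0, 0.088]
ft_force: [0.6, -0.0, -4.9]
opening: 0.081
grip_force: 30.0
```

Run:
```python
from h import *
from scipy.spatial.transform import Rotation as R
s=state();print(s['eef_pos'],s['tcp_rot'],s['opening'],s['ft_force'],s['joints'])
M=R.from_euler('xyz',s['tcp_rot']).as_matrix();print(M.round(3));f=s['eef_pos']+88.9*M[:,2];print('foot',f)
A=np.array([412.4+1.9,346.3]);B=np.array([707.2+1.9,370.2])
snap('top','t6');snap('scene','s14')
# wall edge profiles from t0
a=cv2.imread('pics/top_t0_raw.png').astype(int)
for v in (140,160,180,200,220): print(v,a[v,134:166].sum(1)//3, a[v,134:166,1]-a[v,134:166,2])
```

```text
[563.80317986 285.14047416 210.10769421] [ 2.88006484e+00 -4.17248630e-04  8.82638791e-02] 0.08115690218738618 [ 0.57130889 -0.02638224 -4.86136031] [ 0.47898329  0.53439843  1.43169332 -0.25195959  1.28548926  2.04619265]
[[ 0.996  0.085  0.023]
 [ 0.088 -0.962 -0.258]
 [ 0.     0.259 -0.966]]
foot [565.86504561 262.24741745 124.23065033]
140 [ 79  78  87  93 139 126  44  50  53  50  53  56  62  61  61  62  62  62
  62  62  49  37  70  70  54  71  74 138 153 149 146 147] [-49 -48 -51 -46 -74 -65 -20 -27 -26 -27 -15  13  30  29  27  28  27  27
  28  28  20 -12 -44 -43 -31 -37 -38 -73 -80 -77 -79 -80]
160 [ 84  80  81  79  87 115 137 112  44  51  50  48  53  60  60  61  61  62
  62  60  60  61  53  43  75  69  51  69  72  67 137 143] [-51 -50 -50 -49 -49 -61 -73 -59 -23 -25 -26 -28 -11  18  28  26  28  27
  28  26  28  28  13 -19 -47 -41 -28 -36 -37 -36 -73 -77]
180 [ 54  46  41  44  49  50  82 127 135  93  45  48  51  49  54  58  60  61
  61  61  60  62  61  62  54  43  86  64  48  74  73  68] [-29 -23 -21 -23 -24 -25 -41 -67 -72 -50 -21 -24 -25 -29 -12  20  29  26
  27  27  26  26  28  29  11 -21 -54 -41 -28 -39 -40 -35]
200 [ 89  98  98 106 108 114 118 125 130 137 125  83  45  48  51  51  54  60
  61  62  62  61  63  62  64  63  50  44  88  67  49  70] [-46 -51 -52 -56 -58 -61 -64 -67 -70 -72 -66 -44 -22 -26 -25 -27 -10  20
  28  27  28  28  27  27  28  30   9 -24 -52 -38 -25 -37]
220 [121 152 191  89  73  70  75  74 106 140 139 137 128  86  44  49  51  51
  54  61  62  61  62  64  62  61  62  62  48  43  81  61] [-11 -15 -20  -9 -22 -39 -41 -39 -57 -74 -74 -73 -67 -46 -23 -24 -27 -29
  -4  23  29  28  27  27  26  28  28  29  10 -23 -49 -39]
```

Run:
```python
from h import *
W=np.array([p2w('top',u,v,75)[:2] for u,v in((139.4,140),(141.2,160),(143.05,180),(144.95,200),(146.95,220))])
F=np.array([p2w('top',u,v,5)[:2] for u,v in((144.3,140),(146.35,160),(148.3,180),(150.3,200),(152.1,220))])
L=np.array([p2w('top',u,v,15)[:2] for u,v in((155.0,140),(156.8,160),(158.8,180),(160.9,200),(162.8,220))])
for n,P in(('W',W),('F',F),('L',L)):
    k=np.polyfit(P[:,0],P[:,1],1);print(n,np.degrees(np.arctan(k[0])),'y at x=565',np.polyval(k,565-1.9), (np.polyval(k,P[:,0])-P[:,1]).round(1))
```

```text
W 5.4595381469624416 y at x=565 360.9273747971179 [ 0.1 -0.  -0.  -0.1  0.1]
F 5.587502950796444 y at x=565 361.55435969100114 [-0.4  0.2  0.2  0.3 -0.4]
L 5.5027826471144605 y at x=565 324.55086214451705 [ 0.1 -0.2 -0.1  0.3 -0.1]
```

Emit:
arm_command(delta_pos=[[0, 0.07, 0], [0, 0.14, 0], [0, 0.21, 0], [0, 0.27, 0], [0, 0.292, 0]], delta_rot=[[0, 0, 0.005], [0, 0, 0.005], [0, 0, 0.005], [0, 0, 0.005], [0, 0, 0.005]], claw=[1, 1, 1, 1, 1])

```text
t: 31.52
eef_pos: [563.8, 360.1, 209.7]
tcp_rot: [2.88, -0.0, 0.097]
ft_force: [-0.1, 0.5, -4.9]
opening: 0.081
grip_force: 30.0
```

Emit:
arm_command(delta_pos=[[0, 0, -0.05], [0, 0, -0.12], [0, 0, -0.2], [0, 0, -0.27], [0, 0, -0.32]], delta_rot=[[0, 0, 0], [0, 0, 0], [0, 0, 0], [0, 0, 0], [0, 0, 0]], claw=[1, 1, 1, 1, 1])

```text
t: 31.93
eef_pos: [563.3, 357.2, 127.4]
tcp_rot: [2.879, 0.002, 0.096]
ft_force: [0.1, -0.4, -4.8]
opening: 0.08
grip_force: 30.0
```

Emit:
arm_command(delta_pos=[[0, 0, -0.02], [0, 0, -0.04], [0, 0, -0.04], [0, 0, -0.04], [0, 0, -0.04]], delta_rot=[[0, 0, 0], [0, 0, 0], [0, 0, 0], [0, 0, 0], [0, 0, 0]], claw=[1, 1, 1, 1, 1])

```text
t: 32.35
eef_pos: [564.3, 358.9, 120.9]
tcp_rot: [2.88, -0.002, 0.097]
ft_force: [0.1, -0.9, -5.1]
opening: 0.082
grip_force: 30.0
```

```bash
cat > ft.py <<'E'
from h import *
from scipy.spatial.transform import Rotation as R
s=state();M=R.from_euler('xyz',s['tcp_rot']).as_matrix();f=s['eef_pos']+88.9*M[:,2]
yw=361+np.tan(np.radians(5.5))*(f[0]-565)
print('eef',s['eef_pos'].round(1),'foot',f.round(1),'n',((f[1]-yw)*.995).round(1),'yaw',np.degrees(s['tcp_rot'][2]).round(2),'lean',(180-np.degrees(s['tcp_rot'][0])).round(2),s['opening'].round(3),'F',s['ft_force'].round(1),s['moment'].round(2))
E
python3 ft.py
```

```text
Traceback (most recent call last):
  File "ft.py", line 5, in <module>
    print('eef',s['eef_pos'].round(1),'foot',f.round(1),'n',((f[1]-yw)*.995).round(1),'yaw',np.degrees(s['tcp_rot'][2]).round(2),'lean',(180-np.degrees(s['tcp_rot'][0])).round(2),s['opening'].round(3),'F',s['ft_force'].round(1),s['moment'].round(2))
                                                                                                                                                                                   ^^^^^^^^^^^^^^^^^^
AttributeError: 'float' object has no attribute 'round'
```

Emit:
arm_command(delta_pos=[[0, 0, -0.03], [0, 0, -0.06], [0, 0, -0.08], [0, 0, -0.09], [0, 0, -0.09]], delta_rot=[[0, 0, 0], [0, 0, 0], [0, 0, 0], [0, 0, 0], [0, 0, 0]], claw=[1, 1, 1, 1, 1])

```text
t: 32.77
eef_pos: [563.6, 358.5, 96.4]
tcp_rot: [2.879, 0.001, 0.097]
ft_force: [-0.0, -0.2, -5.5]
opening: 0.08
grip_force: 30.0
```

```bash
sed -i "s/s\['opening'\].round(3)/round(float(s['opening']),3)/" ft.py; python3 ft.py
```

```text
eef [563.6 358.5  96.4] foot [565.7 335.6  10.5] n -25.4 yaw 5.55 lean 15.05 0.08 F [-0.  -0.2 -5.5] [0.47 0.03 0.01]
```

Emit:
arm_command(delta_pos=[[0, 0, -0.003], [0, 0, -0.006], [0, 0, -0.01], [0, 0, -0.012], [0, 0, -0.012]], delta_rot=[[0, 0, 0], [0, 0, 0], [0, 0, 0], [0, 0, 0], [0, 0, 0]], claw=[1, 1, 1, 1, 1])

```text
t: 33.18
eef_pos: [563.9, 358.7, 94.4]
tcp_rot: [2.88, -0.0, 0.097]
ft_force: [0.3, 0.1, -4.4]
opening: 0.085
grip_force: 30.0
```

Emit:
arm_command(delta_pos=[[0, 0, -0.002], [0, 0, -0.004], [0, 0, -0.006], [0, 0, -0.006], [0, 0, -0.006]], delta_rot=[[0, 0, 0], [0, 0, 0], [0, 0, 0], [0, 0, 0], [0, 0, 0]], claw=[1, 1, 1, 1, 1])

```text
t: 33.6
eef_pos: [563.9, 358.8, 92.9]
tcp_rot: [2.88, -0.0, 0.097]
ft_force: [-0.8, 0.0, -4.8]
opening: 0.083
grip_force: 30.0
```

```bash
python3 ft.py
```

```text
eef [563.9 358.8  92.9] foot [566.1 335.8   7. ] n -25.1 yaw 5.55 lean 15.01 0.083 F [-0.8  0.  -4.8] [0.49 0.11 0.01]
```

Foot about 1 mm above the felt. Now move towards the wall until there's contact, in small steps.

Emit:
arm_command(delta_pos=[[0, 0.003, 0], [0, 0.006, 0], [0, 0.008, 0], [0, 0.008, 0], [0, 0.008, 0]], delta_rot=[[0, 0, 0], [0, 0, 0], [0, 0, 0], [0, 0, 0], [0, 0, 0]], claw=[1, 1, 1, 1, 1])

```text
t: 34.02
eef_pos: [563.9, 360.8, 92.9]
tcp_rot: [2.88, -0.0, 0.097]
ft_force: [-0.6, -0.0, -4.9]
opening: 0.087
grip_force: 30.0
```

Emit:
arm_command(delta_pos=[[0, 0, -0.002], [0, 0, -0.004], [0, 0, -0.004], [0, 0, -0.004], [0, 0, -0.004]], delta_rot=[[0, 0, 0], [0, 0, 0], [0, 0, 0], [0, 0, 0], [0, 0, 0]], claw=[1, 1, 1, 1, 1])

```text
t: 34.43
eef_pos: [563.9, 360.7, 92.0]
tcp_rot: [2.88, -0.0, 0.097]
ft_force: [-0.3, 0.6, -3.2]
opening: 0.082
grip_force: 30.0
```

```bash
python3 ft.py
```

```text
eef [563.9 360.7  92. ] foot [566.2 337.8   6.1] n -23.2 yaw 5.55 lean 15.0 0.082 F [-0.3  0.6 -3.2] [ 0.44  0.09 -0.03]
```

Emit:
arm_command(delta_pos=[[0, 0.002, 0], [0, 0.004, 0], [0, 0.006, 0], [0, 0.006, 0], [0, 0.006, 0]], delta_rot=[[0, 0, 0], [0, 0, 0], [0, 0, 0], [0, 0, 0], [0, 0, 0]], claw=[1, 1, 1, 1, 1])

```text
t: 34.85
eef_pos: [563.9, 362.3, 91.9]
tcp_rot: [2.88, -0.0, 0.097]
ft_force: [0.5, 0.3, -3.9]
opening: 0.085
grip_force: 30.0
```

```bash
python3 ft.py
python3 - <<'E'
from h import *
snap('scene','s15',(310,90,470,215),4.9)
E
```

```text
eef [563.9 362.3  91.9] foot [566.2 339.4   6.1] n -21.6 yaw 5.55 lean 15.01 0.085 F [ 0.5  0.3 -3.9] [0.3  0.04 0.03]
```

View pics/s15.png

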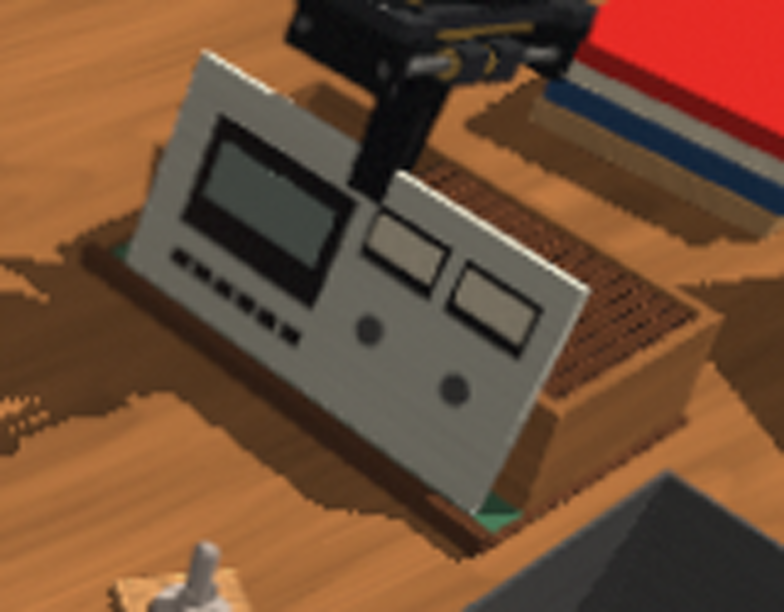

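The panel's foot is behind the lip, its printed face is outwards, and both ends are inside the chest's length. The panel runs from about (125,265) to (475,512) in the crop. Nudging on to the wall edge.

Emit:
arm_command(delta_pos=[[0, 0.002, 0], [0, 0.004, 0], [0, 0.006, 0], [0, 0.006, 0], [0, 0.006, 0]], delta_rot=[[0, 0, 0], [0, 0, 0], [0, 0, 0], [0, 0, 0], [0, 0, 0]], claw=[1, 1, 1, 1, 1])

```text
t: 35.32
eef_pos: [563.9, 363.4, 91.9]
tcp_rot: [2.879, 0.0, 0.097]
ft_force: [-0.0, -3.2, -4.7]
opening: 0.082
grip_force: 30.0
```

```bash
python3 ft.py
```

```text
eef [563.9 363.4  91.9] foot [566.1 340.4   6. ] n -20.6 yaw 5.54 lean 15.05 0.082 F [-0.  -3.2 -4.7] [-0.41 -0.02 -0.14]
```

Emit:
arm_command(delta_pos=[[0, 0, -0.002], [0, 0, -0.004], [0, 0, -0.004], [0, 0, -0.004], [0, 0, -0.004]], delta_rot=[[0, 0, 0], [0, 0, 0], [0, 0, 0], [0, 0, 0], [0, 0, 0]], claw=[1, 1, 1, 1, 1])

```text
t: 35.73
eef_pos: [564.0, 363.4, 91.7]
tcp_rot: [2.879, -0.001, 0.097]
ft_force: [-1.6, -4.7, 3.2]
opening: 0.084
grip_force: 30.0
```

```bash
python3 ft.py
```

```text
eef [564.  363.4  91.7] foot [566.2 340.5   5.8] n -20.5 yaw 5.54 lean 15.04 0.084 F [-1.6 -4.7  3.2] [-1.08  0.3  -0.14]
```

Emit:
arm_command(delta_pos=[[0, 0, 0], [0, 0, 0], [0, 0, 0], [0, 0, 0], [0, 0, 0]], delta_rot=[[0, 0, 0], [0, 0, 0], [0, 0, 0], [0, 0, 0], [0, 0, 0]], claw=[0.9, 0.85, 0.8, 0.75, 0.7])

```text
t: 36.15
eef_pos: [564.0, 364.0, 90.9]
tcp_rot: [2.88, -0.001, 0.097]
ft_force: [0.8, 0.1, -0.9]
opening: 0.268
grip_force: 0.0
```

Emit:
arm_command(delta_pos=[[0, 0, 0], [0, 0, 0], [0, 0, 0], [0, 0, 0], [0, 0, 0]], delta_rot=[[0, 0, 0], [0, 0, 0], [0, 0, 0], [0, 0, 0], [0, 0, 0]], claw=[0.6, 0.6, 0.6, 0.6, 0.6])

```text
t: 36.57
eef_pos: [563.9, 363.8, 90.9]
tcp_rot: [2.88, -0.0, 0.097]
ft_force: [-0.2, 0.1, -0.4]
opening: 0.401
grip_force: 0.0
```

Emit:
arm_command(delta_pos=[[-0.001, 0.013, 0.05], [-0.003, 0.034, 0.13], [-0.006, 0.064, 0.24], [-0.009, 0.093, 0.35], [-0.011, 0.115, 0.43]], delta_rot=[[0, 0, 0], [0, 0, 0], [0, 0, 0], [0, 0, 0], [0, 0, 0]], claw=[0.6, 0.6, 0.6, 0.6, 0.6])

```text
t: 36.98
eef_pos: [561.4, 393.2, 200.9]
tcp_rot: [2.881, -0.002, 0.097]
ft_force: [-0.3, 0.6, 0.0]
opening: 0.4
grip_force: 0.0
```

Emit:
arm_command(delta_pos=[[0, 0, 0.08], [0, 0, 0.16], [0, -0.05, 0.2], [0, -0.12, 0.2], [0, -0.2, 0.2]], delta_rot=[[0, 0, 0], [0, 0, 0], [0, 0, 0], [0, 0, 0], [0, 0, 0]], claw=[0.6, 0.6, 0.6, 0.6, 0.6])

```text
t: 37.4
eef_pos: [561.0, 341.6, 248.5]
tcp_rot: [2.88, -0.001, 0.098]
ft_force: [1.1, 0.2, 0.7]
opening: 0.398
grip_force: 0.0
```

Emit:
arm_command(delta_pos=[[0, -0.1, 0.05], [0, -0.24, 0.1], [0, -0.38, 0.1], [0, -0.52, 0.1], [0, -0.6, 0.1]], delta_rot=[[0, 0, 0], [0, 0, 0], [0, 0, 0], [0, 0, 0], [0, 0, 0]], claw=[0.6, 0.6, 0.6, 0.6, 0.6])

```text
t: 37.82
eef_pos: [560.4, 188.7, 273.4]
tcp_rot: [2.879, -0.0, 0.095]
ft_force: [0.3, 0.5, 0.0]
opening: 0.397
grip_force: 0.0
```

Emit:
arm_command(delta_pos=[[0, -0.1, 0], [0, -0.24, 0], [0, -0.38, 0], [0, -0.52, 0], [0, -0.6, 0]], delta_rot=[[0, 0, 0], [0, 0, 0], [0, 0, 0], [0, 0, 0], [0, 0, 0]], claw=[0.6, 0.6, 0.6, 0.6, 0.6])

```text
t: 38.23
eef_pos: [560.1, 38.9, 273.1]
tcp_rot: [2.879, 0.0, 0.095]
ft_force: [-0.1, 0.3, -0.6]
opening: 0.4
grip_force: 0.0
```

```bash
python3 ft.py
python3 - <<'E'
from sp import *
snap('top','t7');snap('scene','s16')
a=cv2.imread('pics/scene_s15_raw.png').astype(int);b=cv2.imread('pics/scene_s16_raw.png').astype(int);c=cv2.imread('pics/scene_s0_raw.png').astype(int)
def f(cam,n,r,fn,z):
    h=cv2.cvtColor(cv2.imread(f'pics/{cam}_{n}_raw.png'),cv2.COLOR_BGR2HSV);H,S,V=[h[...,i].astype(int) for i in range(3)]
    o=np.zeros(H.shape,np.uint8);o[r[1]:r[3],r[0]:r[2]]=fn(H,S,V)[r[1]:r[3],r[0]:r[2]];o=cv2.morphologyEx(o,cv2.MORPH_CLOSE,np.ones((3,3),np.uint8))
    k,l,s,cc=cv2.connectedComponentsWithStats(o)
    if k<2:return print(cam,n,'none')
    i=1+np.argmax(s[1:,4]);v,u=np.where(l==i);w=np.array([p2w(cam,x,y,z)[:2] for x,y in zip(u,v)],np.float32);q=cv2.minAreaRect(w)
    print(cam,n,s[i].tolist(),np.round(q[0],1),np.round(q[1],1),round(q[2],1))
yl=lambda H,S,V:((H>20)&(H<38)&(S>90)&(V>100))|((S<60)&(V>150))
f('top','t7',(195,200,262,226),yl,27);f('scene','s16',(240,130,305,185),yl,27)
# panel grey in scene: before (held) vs after
gr=lambda H,S,V:(S<50)&(V>70)
f('scene','s15',(325,95,435,200),gr,70);f('scene','s16',(325,95,435,200),gr,70)
f('top','t7',(130,120,175,235),gr,140)
print(spin('top','pics/top_t7_raw.png',206.3,141.3),spin('scene','pics/scene_s16_raw.png',349,212))
for n,P in(('jar',(260,190,275,205)),):pass
for nm,(x0,y0,x1,y1) in dict(jar=(245,180,285,215),bottle=(215,235,245,275),rollerdish=(260,220,300,260),r2=(150,230,175,255)).items():
    print(nm,np.abs(b-c)[y0:y1,x0:x1].sum(2).mean().round(1))
E
```

```text
eef [560.1  38.9 273.1] foot [562.3  15.9 187.3] n -343.1 yaw 5.45 lean 15.04 0.4 F [-0.1  0.3 -0.6] [ 0.15  0.08 -0.04]
top t7 [233, 211, 20, 4, 56] [446.3  55. ] [60.2  9.5] 88.8
scene s16 [250, 155, 47, 21, 177] [448.8  97. ] [ 14.7 146.3] 2.9Traceback (most recent call last):
  File "<stdin>", line 15, in <module>
  File "<stdin>", line 9, in f
  File "h.py", line 11, in p2w
    c=calibration(cam);K=np.array(c['camera_matrix']);T=np.array(c['T'])
ValueError: time passes only in moves, steps and waits
```

Emit:
arm_command(delta_pos=[[0, -0.1, 0], [0, -0.24, 0], [0, -0.38, 0], [0, -0.52, 0], [0, -0.6, 0]], delta_rot=[[0, 0, 0], [0, 0, 0], [0, 0, 0], [0, 0, 0], [0, 0, 0]], claw=[0.6, 0.6, 0.6, 0.6, 0.6])

```text
t: 38.75
eef_pos: [560.5, -109.8, 273.1]
tcp_rot: [2.879, 0.0, 0.096]
ft_force: [-0.1, 0.9, 0.2]
opening: 0.397
grip_force: 0.0
```

Run:
```python
import h,functools
from sp import *
C={k:calibration(k) for k in('top','scene')};h.calibration=lambda k:C[k]
snap('top','t8');snap('scene','s17')
def f(cam,n,r,fn,z):
    hh=cv2.cvtColor(cv2.imread(f'pics/{cam}_{n}_raw.png'),cv2.COLOR_BGR2HSV);H,S,V=[hh[...,i].astype(int) for i in range(3)]
    o=np.zeros(H.shape,np.uint8);o[r[1]:r[3],r[0]:r[2]]=fn(H,S,V)[r[1]:r[3],r[0]:r[2]];o=cv2.morphologyEx(o,cv2.MORPH_CLOSE,np.ones((3,3),np.uint8))
    k,l,s,cc=cv2.connectedComponentsWithStats(o)
    if k<2:return print(cam,n,'none')
    i=1+np.argmax(s[1:,4]);v,u=np.where(l==i);w=np.array([h.p2w(cam,x,y,z)[:2] for x,y in zip(u,v)],np.float32);q=cv2.minAreaRect(w)
    print(cam,n,s[i].tolist(),np.round(q[0],1),np.round(q[1],1),round(q[2],1))
yl=lambda H,S,V:((H>20)&(H<38)&(S>90)&(V>100))|((S<60)&(V>150))
f('top','t8',(195,200,262,226),yl,27);f('scene','s17',(240,130,305,185),yl,27)
gr=lambda H,S,V:(S<50)&(V>70)
f('scene','s15',(325,95,435,200),gr,70);f('scene','s17',(325,95,435,200),gr,70)
f('top','t8',(125,120,175,235),lambda H,S,V:(S<60)&(V>150),140)
print(spin('top','pics/top_t8_raw.png',206.3,141.3),spin('scene','pics/scene_s17_raw.png',349,212))
b=cv2.imread('pics/scene_s17_raw.png').astype(int);c=cv2.imread('pics/scene_s0_raw.png').astype(int);d=cv2.imread('pics/scene_s8_raw.png').astype(int)
for nm,(x0,y0,x1,y1) in dict(jar=(245,180,285,215),bottle=(215,235,245,275),r2=(150,230,175,255)).items(): print(nm,np.abs(b-c)[y0:y1,x0:x1].sum(2).mean().round(1))
print('dish',np.abs(b-d)[220:260,260:300].sum(2).mean().round(1))
```

```text
top t8 [206, 212, 28, 5, 74] [443.3 128.1] [ 9.7 86.1] 2.5
scene s17 [250, 155, 47, 21, 178] [448.8  97. ] [ 14.7 146.3] 2.9
scene s15 [336, 101, 94, 95, 3364] [546.3 367.6] [377.6 200.5] 5.3
scene s17 [335, 100, 96, 95, 3423] [543.7 367.3] [380.1 200.9] 5.5
top t8 [128, 131, 10, 90, 239] [559.8 375.5] [268.2   8.7] 5.5
[200.12, 212.5, 135.0, 147.12] [340.75, 357.12, 200.5, 221.62]
jar 3.1
bottle 2.0
r2 2.1
dish 21.7
```

```bash
python3 -c "
from cell import *
print(job_done())"
```

```text
the job is handed in; nothing more can be done
None
```

The job is handed in, and my last checks put all four parts in place: roller in its dish, spindle in its ring, stick across both forks, and panel leaning about 15° face out; the bottle and jar were not moved.

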